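# Hang a slide carrier on the gravity rail

## Robot

A 6-joint arm with a two-finger parallel gripper is mounted at the origin on a cart in front of the work surface, level with it; the furniture and walls round the work are solid. World frame = base frame: x ahead of the robot, y to its left, z up, the work surface at z = 0. Lengths are in m, angles in rad, forces in N, time in s.
With the tool pointing down it reaches from about 0.4 to 0.825 m from the base axis. Payload 7 kg.
Tool frame: the origin (TCP) lies midway between the tips of the shut fingers; the grasp point (between the pads) lies 19 mm behind it; z points along the fingers, x is the direction in which the jaws open and shut, and the axes are right-handed (so a half turn about z gives the same grasp; the last joint's range is limited). The gripper opens to 88 mm and grips with 3 to 60 N. Pads are 19 mm wide; open, the fingers measure 130 mm over their backs; the gripper's body (78 mm by 193 mm) begins 47 mm behind the grasp point.
Start: joints at [1.481, 0.359, 0.012, 0, -1.224, -0.288], TCP at [0.249, 0.627, 0.192] pointing down, gripper open.
Joint ranges: [-3.07, 3.07], [-1.43, 2.12], [-1.02, 1.25], [-3.03, 1.67], [-3.05, -0], [-3.03, 3.03]. Speed limits (rad/s): [2.39, 2.39, 3.01, 3.14, 3.14, 3.14].

## Interface

Orientations are given as [roll, pitch, yaw] about the fixed x, y, z axes, in that order (R = Rz(yaw) Ry(pitch) Rx(roll)).
In Python, from station import arm, grab_frame, camera_params gives the robot as it stands.
- The arm moves only by the shell command python3 -m handwheel 'ROWS' [FORCE]. ROWS is JSON, a list that holds one entry, the list of rows, each a list of 5 numbers: the finger opening in m, from 0 to 0.0876, then the shift along the tool's x, y, z in m, then the turn about the tool's z in degrees. A call has 1 to 20 rows; each row is the pose to reach, as a shift and turn from the pose measured when the call began, along the tool's axes at that moment; what a row does not reach only later rows make up. A row lasts 1/12 s, in which the tool goes at most 41.7 mm and 7.16 degrees, less where a joint would pass 70% of its speed; a pose out of reach is approached as far as the arm can. A call with a gripper value outside its range is refused whole. The fingers move at their own pace and stop on an object; FORCE is the grip in N (left out, the last holds). Time passes only in rows, so rows that repeat a pose let the fingers close. It gives the time, the measured TCP pose, the force and the opening at its end, in the units of the state.
- arm.get_state(): the state, without advancing time (a new reading comes with each control period).
- grab_frame(name): name is "side" or "top"; returns the picture (384x512x3 uint8, blue, green, red); there is no depth.
- camera_params(name): a dict with "intrinsics" (3x3 intrinsics, pixels), "k1" (the pictures are not rectified: a ray, as slopes to the right and down, at radius r is drawn at 1 + k1 r^2 times it, then the intrinsics apply), "R" (3x3) and "t" (3): a world point X has camera coordinates R X + t. Camera axes: x right, y down, z forward; pixel columns grow to the right and rows downward; lengths in m; the calibration is good to about 2 mm. A picture is of the moment at which its call begins. camera_params takes no time and is no camera call.
- arm.job_done(): hands the job in, once; it reports no verdict.
The state is a dict: "t": time; "q": joint angles; "qd": joint speeds; "joint_efforts": joint torques, N m; "eef_pos": TCP position; "ee_rot": TCP orientation; "force": force on the tool from outside, world axes, zero at the start; "moment": the same for the moment, N m; "width": finger opening in m.
Only numpy, scipy, OpenCV 4.12 (cv2) and the standard library are available. Lean on these libraries where they do the work, as an engineer would, in place of code of your own. Each camera call takes 0.05 s, during which the arm holds its last target.

## Task

Pick up the slide carrier by its top tab and set it down gently on the upper end of the sloped rail, so that it rests on the bar above the sprung plunger; do not drop it. Keeping it pressed lightly onto the bar, slide it down over the plunger, then let go just past the plunger so that it runs down to the buffer by itself and hangs there at rest. Never force the rail hard, and leave the things standing around alone.

Things in the scene. Friction and masses are not known exactly. Their poses are not given: they have to be found in the camera images.
- stand: Fixed rail stand: base plate 420 x 110 x 12 mm, an upright post at each end (centres 190 mm from the middle, tops at z = 204 mm at the high end, 157 mm at the low end) and a flat steel bar, 10 mm wide, 14 mm deep, between them in the plane y = 0. Origin under the plate's centre, on the desk; +x is horizontal, towards the LOW end. The bar is slippery and falls 9 degrees (0.157 rad) towards +x.
- load_place (a point): Point at desk level straight under the middle of the loading place on the bar (stand x = -112 mm), axes as stand; the skid centre fits within 15 mm of it along x. The bar's height changes each time and is not given: its upper face here is 130 to 175 mm above the desk, so find it by feel. It is sprung and gives 0.7 mm per newton; over 20 N of carrier on stand is too hard.
- plunger_place (a point): Point at desk level straight under the sprung plunger of the bar (stand x = -60 mm), axes as stand. The skid is clear of the plunger when its centre is 32 mm or more beyond this point; let go there, 35 to 60 mm beyond.
- rest_place (a point): Point at desk level straight under where the skid centre comes to rest (stand x = +107 mm), axes as stand; there a soft-sprung rubber buffer (34 x 40 mm) across the bar stops the carrier.
- carrier: Loose slide carrier, 0.24 to 0.38 kg, an inverted U that straddles the bar: 60 mm long (x, along the bar), 55 mm wide (y), 115 mm high, on two steel feet; origin under its centre; both ends alike. Slot 14 mm wide (30 mm at the feet), 60 mm deep, closed above by a white skid. Grip tab above it, 40 mm long (x), 10 mm thick (y), 72 to 115 mm up: take it from above, fingers closing along y.
- skid (a point): Centre of the underside of the carrier's white skid (48 mm long, round ends), 60 mm above the carrier's origin; this rides on the bar. Axes as carrier; hanging on the bar the carrier leans with it, 9 degrees.
- tab (a point): Good grasp point in the middle of the carrier's tab, 98 mm above the carrier's origin. Axes as carrier.
- plunger (a joint): Sprung steel dome, 10 mm, in the bar: 0 m when up (4.5 mm proud), 0.0045 m under the skid. It pushes up with 5.6 N when up and 7.4 N when down, more than the carrier weighs, so hold the carrier down while sliding across; climbing it takes about 8 N along the bar.
- objective_can: Bystander: black screw can, 57 mm wide, 68 mm high, origin under its centre.
- stage_weight: Bystander: small knurled weight with a knob, 32 mm wide, 38 mm high, origin under its centre.
- vial: Bystander: sample vial with a black cap, 23 mm wide, 62 mm high, origin under its centre.
Things that resemble listed ones, but are neither listed nor needed, are in the scene too. What is meant by the carrier is not purple, and is the larger of those in its own colour.

How it is judged:
On the way, in this order (a step that is already met when the one before it is completed fails the run):
1. the carrier, still held, rests on the upper end of the bar, above the plunger (x of skid in the frame of stand between -0.14 and -0.088 m and y of skid in the frame of stand between -0.006 and 0.006 m and contact force between carrier and stand above 1 N and contact force between the fingers and carrier above 1 N), for 0.15 s.
2. held down on the bar, the carrier slides over the plunger and presses it in (value of joint plunger above 0.003 m and x of skid in the frame of stand between -0.09 and -0.025 m and contact force between the fingers and carrier above 1 N), for 0.1 s.
3. the carrier is let go past the plunger, well short of the buffer, and runs by itself (x of skid in the frame of stand between -0.035 and 0.075 m and value of joint plunger below 0.002 m and contact force between the fingers and carrier below 0.05 N), for 0.05 s.
At the end, for the whole second after the job is handed in: The carrier hangs on the bar at the buffer: skid centre 97 to 125 mm along the stand's x and within 6 mm of its centre plane, more than 80 mm above the desk, leaning less than 15 degrees, at rest, carried by the stand; the plunger is up behind it (x of skid in the frame of stand between 0.097 and 0.125 m and y of skid in the frame of stand between -0.006 and 0.006 m and height (world z) of skid above 0.08 m and angle between carrier's own z axis and vertical below 0.26 rad and linear speed of carrier below 0.02 m/s and contact force between carrier and stand above 0.5 N and value of joint plunger below 0.002 m); the robot touches nothing.
It fails at once if the carrier is forced against the rail stand (over 20 N) (contact force between carrier and stand above 20 N).
It fails at once if the robot presses on the rail stand itself (over 15 N) (contact force between any of the fingers, the arm and stand above 15 N).
It fails at once if a bystander is moved more than 20 mm (distance of any of objective_can, stage_weight, vial from where it was at the start of the episode above 0.02 m).
It also fails if it takes over 48 s, if anything falls off the work surface, if the arm or the gripper's body presses on something with over 40 N, if the wrist force passes 120 N, or if a joint passes its speed limit or range.

## Working session

There is one attempt and no reset: what is moved stays moved. The work goes in short steps, Python scripts to look and compute and a shell command to move; the robot and the scene stay as the last step left them, time stands still between calls to the robot, and variables do not carry over. Pictures are saved under pics/ and viewed, and the job is handed in when it is done.

```bash
ls; mkdir -p pics
python3 - <<'E'
from station import arm, grab_frame, camera_params
import cv2
for n in("side","top"):
    cv2.imwrite(f"pics/{n}0.png",grab_frame(n)); p=camera_params(n); print(n,p)
s=arm.get_state(); print(s)
E
```

```text
pics
side {'intrinsics': array([[375.8249332 ,   0.        , 255.26370601],
       [  0.        , 375.8249332 , 185.01192332],
       [  0.        ,   0.        ,   1.        ]]), 'k1': 0.019245163614655607, 'R': array([[ 0.9909143 , -0.1343808 ,  0.00553647],
       [-0.04482119, -0.36875993, -0.92844341],
       [ 0.1268066 ,  0.9197597 , -0.3714326 ]]), 't': array([-0.5014795 ,  0.21423472,  0.62786588])}
top {'intrinsics': array([[406.85307977,   0.        , 254.0760251 ],
       [  0.        , 406.85307977, 182.76963222],
       [  0.        ,   0.        ,   1.        ]]), 'k1': -0.046730565212465665, 'R': array([[-0.00287006, -0.9999745 , -0.00653902],
       [-0.9842459 ,  0.00398078, -0.17676017],
       [ 0.1767817 ,  0.00592869, -0.98423223]]), 't': array([0.22002847, 0.5468013 , 1.04832178])}
{'t': 0.1, 'q': array([ 1.48108411e+00,  3.59305251e-01,  1.11522738e-02, -2.83883840e-04,
       -1.22404982e+00, -2.88101406e-01]), 'qd': array([ 0.00023885, -0.00143326,  0.00083323,  0.00200593, -0.00222551,
        0.00011262]), 'joint_efforts': array([-1.46026614e-03, -5.84162235e+01,  2.93750203e+01,  7.01547191e+00,
        1.00804723e-02, -4.55676729e-05]), 'eef_pos': array([0.24886025, 0.6269496 , 0.19122808]), 'ee_rot': array([-3.14144888e+00, -1.42433304e-03, -1.94870671e+00]), 'force': array([ 0.5555752 , -0.35865421,  0.23558421]), 'moment': array([-0.01365636,  0.03287112, -0.02137215]), 'width': 0.08748492047353722}
```

View pics/side0.png

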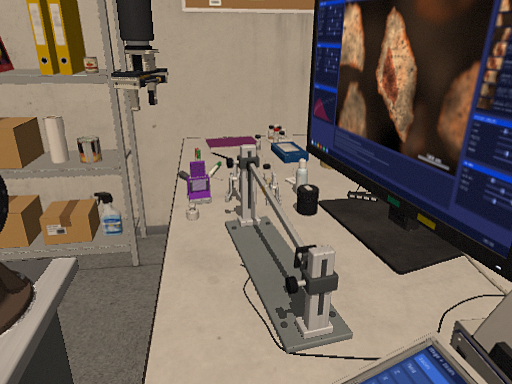

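View pics/top0.png

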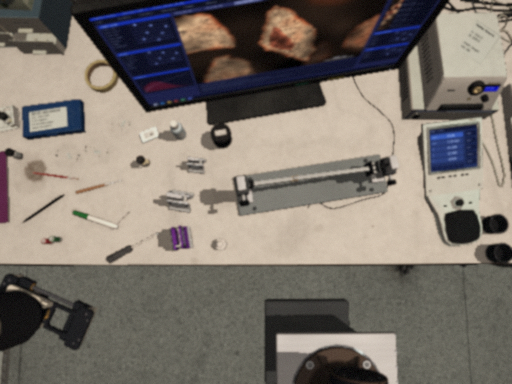

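Carrier candidates, top view: a small grey one at (195,165), a larger grey one at (178,200) and a purple one at (180,237). The description (not purple, larger of its own colour) points to (178,200). I'll check it in close crops.

Run:
```python
import cv2,numpy as np
t=cv2.imread("pics/top0.png"); s=cv2.imread("pics/side0.png")
a=cv2.resize(t[110:260,120:260],None,fx=4,fy=4,interpolation=cv2.INTER_CUBIC)
b=cv2.resize(s[125:235,170:330],None,fx=5,fy=5,interpolation=cv2.INTER_CUBIC)
cv2.imwrite("pics/tc.png",a);cv2.imwrite("pics/sc.png",b)
```

```text
(no output)
```

View pics/tc.png

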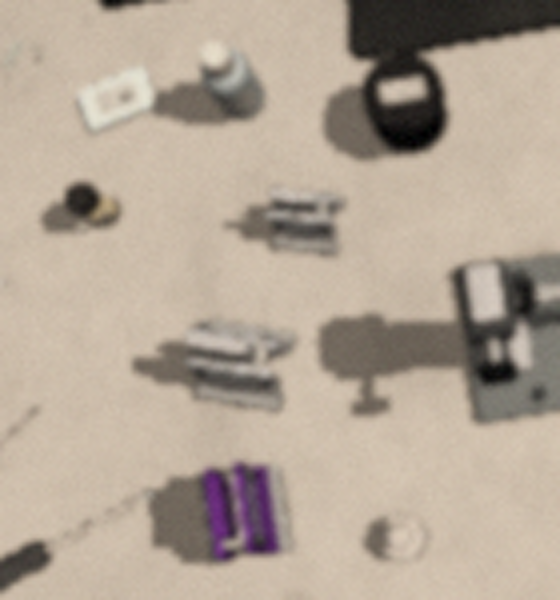

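View pics/sc.png

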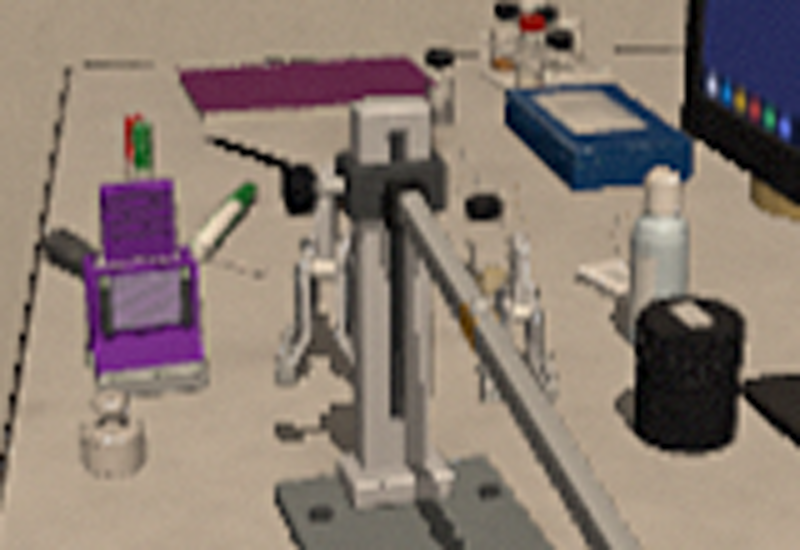

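```bash
cat > h.py <<'E'
import numpy as np, cv2
from station import arm, grab_frame, camera_params
P={n:camera_params(n) for n in("side","top")}
def cam(n): p=P[n]; return -p["R"].T@p["t"]
def proj(n,X):
    p=P[n]; c=np.asarray(X,float)@p["R"].T+p["t"]; s=c[...,:2]/c[...,2:]
    s=s*(1+p["k1"]*(s**2).sum(-1,keepdims=True)); K=p["intrinsics"]
    return s@K[:2,:2].T+K[:2,2]
def ray(n,uv):
    p=P[n]; d=np.array([p["k1"],0,0,0,0.])
    s=cv2.undistortPoints(np.array([[uv]],float),p["intrinsics"],d)[0,0]
    return cam(n),p["R"].T@np.array([s[0],s[1],1])
def onz(n,uv,z):
    c,d=ray(n,uv); return c+d*(z-c[2])/d[2]
E
python3 - <<'E'
from h import *
print(cam("top"),cam("side"))
for k,uv,z in [("carr",(179,201),.05),("can",(221,135),.03),("weight",(219,244),.02),("vial",(140,161),.03)]: print(k,onz("top",uv,z).round(3))
print("nadir",proj("top",[cam("top")[0],cam("top")[1],0]))
t=cv2.imread("pics/top0.png"); 
cv2.imwrite("pics/tc2.png",cv2.resize(t[180:220,150:205],None,fx=14,fy=14,interpolation=cv2.INTER_CUBIC))
cv2.imwrite("pics/tc3.png",cv2.resize(t[145:225,222:406],None,fx=4.3,fy=4.3,interpolation=cv2.INTER_CUBIC))
E
```

```text
[0.35349433 0.21163099 1.12988355] [ 0.42690793 -0.56587377  0.4348911 ]
carr [0.499 0.42  0.05 ]
can [0.688 0.311 0.03 ]
weight [0.385 0.314 0.02 ]
vial [0.614 0.536 0.03 ]
nadir [256.77498568 255.7268865 ]
```

View pics/tc2.png

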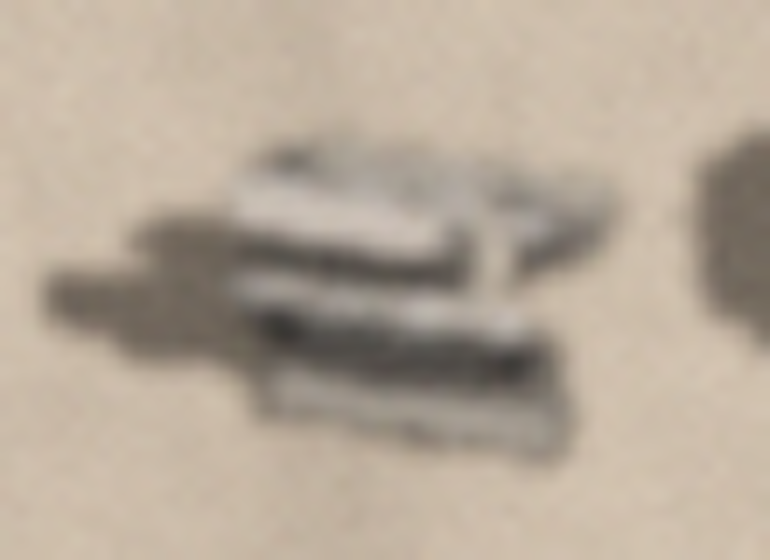

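View pics/tc3.png

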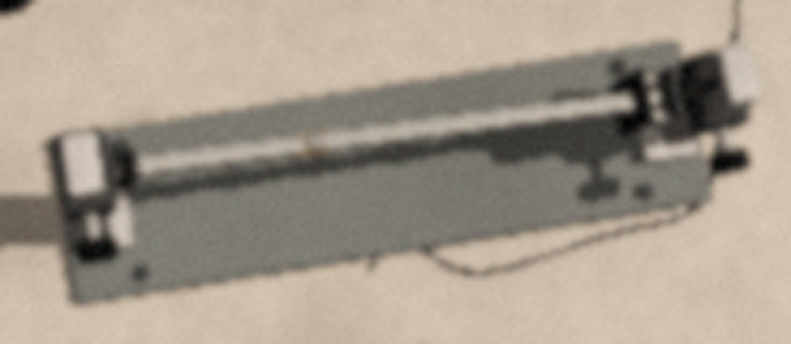

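Run:
```python
from h import *
t=cv2.imread("pics/top0.png")
hsv=cv2.cvtColor(t,cv2.COLOR_BGR2HSV)
for uv in [(280,200),(330,195),(260,165),(215,200),(300,185)]: print(uv,t[uv[1],uv[0]],hsv[uv[1],uv[0]])
# desk is warm: R-B large; plate R-B small
d=t[:,:,2].astype(int)-t[:,:,0]
m=((d<12)).astype(np.uint8); m[:150]=0; m[220:]=0; m[:,:230]=0; m[:,395:]=0
m=cv2.morphologyEx(m,cv2.MORPH_OPEN,np.ones((3,3)))
n,l,st,_=cv2.connectedComponentsWithStats(m); i=1+st[1:,4].argmax(); m=(l==i).astype(np.uint8)
cv2.imwrite("pics/m.png",cv2.resize(m[145:225,222:406]*255,None,fx=4.3,fy=4.3,interpolation=cv2.INTER_NEAREST))
# lower edge
lo=np.array([(u,np.where(m[:,u])[0].max()+.5) for u in range(245,380)])
up=np.array([(u,np.where(m[:,u])[0].min()-.5) for u in range(262,362)])
lf=np.array([(np.where(m[v])[0].min()-.5,v) for v in range(185,210)])
rt=np.array([(np.where(m[v])[0].max()+.5,v) for v in range(182,190)])
def W(a): return np.array([onz("top",p,.012)[:2] for p in a])
for n,a in (("lo",lo),("up",up),("lf",lf),("rt",rt)):
    w=W(a); vx,vy,x0,y0=cv2.fitLine(w.astype(np.float32),cv2.DIST_HUBER,0,.001,.001)[:,0]
    r=(w-[x0,y0])@[-vy,vx]; print(n,"dir",np.degrees(np.arctan2(vy,vx)),"pt",x0,y0,"rms",r.std())
```

```text
(280, 200) [118 126 128] [ 24  20 128]
(330, 195) [110 120 122] [ 25  25 122]
(260, 165) [170 190 206] [ 17  45 206]
(215, 200) [ 87  96 105] [ 15  44 105]
(300, 185) [ 98 106 109] [ 22  26 109]Traceback (most recent call last):
  File "<stdin>", line 12, in <module>
    return umr_maximum(a, axis, None, out, keepdims, initial, where)
ValueError: zero-size array to reduction operation maximum which has no identity
```

View pics/m.png

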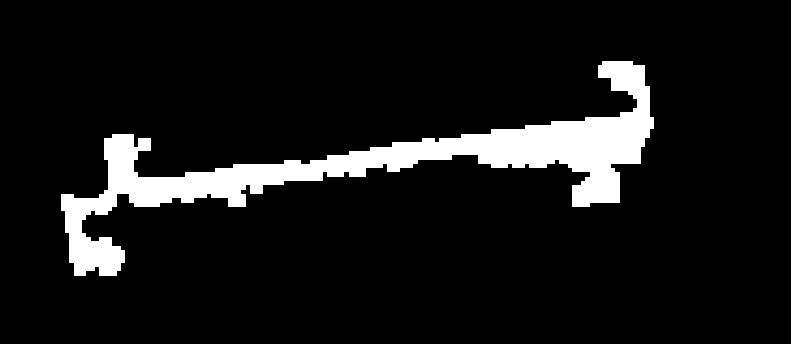

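Run:
```python
from h import *
t=cv2.imread("pics/top0.png")
g=cv2.GaussianBlur(t,(0,0),.7)[:,:,2].astype(float)
m0=(g<160).astype(np.uint8); m0[:148]=0; m0[222:]=0; m0[:,:236]=0; m0[:,396:]=0
# subpixel edges by crossing of level 162
def cross(line,i0,i1,L=162):
    rng=range(i0,i1) if i1>i0 else range(i0,i1,-1); s=1 if i1>i0 else -1
    for i in rng:
        a,b=line[i],line[i+s]
        if a>=L>b: return i+s*(a-L)/(a-b)
lo=np.array([(u,cross(g[:,u],225,180)) for u in range(245,315)])
up=np.array([(u,cross(g[:,u],150,185)) for u in range(262,355)])
lf=np.array([(cross(g[v],225,260),v) for v in range(203,211)])
rt=np.array([(cross(g[v],396,370),v) for v in range(185,190)])
res={}
def W(a): return np.array([onz("top",p,.012)[:2] for p in a])
for n,a in (("lo",lo),("up",up),("lf",lf),("rt",rt)):
    w=W(a); vx,vy,x0,y0=cv2.fitLine(w.astype(np.float32),cv2.DIST_HUBER,0,.001,.001)[:,0]
    r=(w-[x0,y0])@[-vy,vx]; print(n,"dir",np.degrees(np.arctan2(vy,vx)),"pt",x0,y0,"rms",r.std(), w[0],w[-1])
    res[n]=(np.array([x0,y0]),np.array([vx,vy]))
d=res["lo"][1]; d=d*np.sign(-d[1]); d2=res["up"][1]; d2=d2*np.sign(-d2[1]); d=(d+d2)/2; d/=np.linalg.norm(d); nrm=np.array([-d[1],d[0]])
print("yaw",np.degrees(np.arctan2(d[1],d[0])),"width",(res["up"][0]-res["lo"][0])@nrm,"length",(res["rt"][0]-res["lf"][0])@d)
c=((res["up"][0]+res["lo"][0])/2@nrm)*nrm+((res["rt"][0]+res["lf"][0])/2@d)*d
print("centre",c)
# plunger: orange blob
hsv=cv2.cvtColor(t,cv2.COLOR_BGR2HSV)
sub=hsv[172:188,285:305]; b=((sub[...,1]>70)).astype(np.uint8); ys,xs=np.nonzero(b); print("plunger px",xs.mean()+285,ys.mean()+172,len(xs))
S=np.array([[*(c+d*x+0*nrm),z] for x,z in [(-.06,.16),(-.06,.145),(.107,.12)]])
print(proj("top",S),proj("side",S))
# bar
for u in (262,290,320,350,365):
    print(u,[int(v) for v in t[155:190,u,2]])
```

```text
lo dir -81.07877 pt 0.4804268 0.14144611 rms 0.0008672176156162426 [0.46474289 0.24361755] [0.4945946  0.05275451]
up dir -81.084984 pt 0.6000304 0.09539491 rms 0.00029786237798814494 [0.58440398 0.19605451] [ 0.62523743 -0.06431989]
lf dir 13.910176 pt 0.48784676 0.26902348 rms 0.00027310598021362944 [0.49759552 0.27184244] [0.47811591 0.26660604]
rt dir -58.313168 pt 0.5407513 -0.15775472 rms 0.0015269944600505075 [ 0.54637349 -0.16930093] [ 0.53510815 -0.15248062]
yaw -81.08188 width 0.11101875 length 0.42982027
centre [0.5492211  0.06111434]
plunger px 295.0 180.0 2
[[294.06119888 177.65445805]
 [293.51234189 178.80611294]
 [357.33448495 170.3719779 ]] [[264.43411981 183.54872838]
 [264.32487943 190.5086246 ]
 [295.59214157 242.5264971 ]]
262 [207, 206, 203, 205, 205, 208, 206, 207, 207, 206, 206, 206, 208, 208, 207, 204, 192, 166, 139, 124, 125, 123, 121, 125, 135, 160, 182, 187, 179, 140, 117, 110, 89, 68, 68]
290 [203, 202, 204, 209, 206, 208, 209, 205, 206, 203, 204, 201, 188, 156, 127, 122, 123, 128, 125, 123, 129, 141, 166, 182, 179, 145, 105, 89, 71, 67, 78, 103, 120, 126, 127]
320 [202, 205, 203, 209, 208, 206, 205, 197, 167, 138, 125, 121, 119, 120, 120, 119, 123, 138, 163, 182, 177, 146, 99, 79, 67, 62, 82, 106, 119, 119, 125, 123, 121, 120, 124]
350 [208, 209, 199, 171, 139, 126, 122, 120, 120, 123, 120, 114, 104, 116, 158, 181, 180, 140, 88, 64, 59, 60, 59, 63, 61, 78, 105, 122, 125, 123, 128, 124, 127, 123, 124]
365 [195, 165, 129, 102, 77, 62, 65, 78, 74, 51, 38, 84, 146, 179, 179, 144, 83, 42, 39, 44, 46, 56, 61, 65, 62, 76, 107, 125, 125, 127, 120, 100, 85, 79, 88]
```

Run:
```python
from h import *
t=cv2.imread("pics/top0.png"); s=cv2.imread("pics/side0.png")
R=lambda im,f: cv2.resize(im,None,fx=f,fy=f,interpolation=cv2.INTER_CUBIC)
a=R(t[165:192,280:310],13); b=R(s[165:215,240:290],7); c=R(t[145:205,355:402],8); d=R(s[230:350,265:360],4)
H=max(x.shape[0] for x in(a,b))
pad=lambda x,H:cv2.copyMakeBorder(x,0,H-x.shape[0],0,6,cv2.BORDER_CONSTANT)
cv2.imwrite("pics/pl.png",np.hstack([pad(a,H),pad(b,H)]))
cv2.imwrite("pics/re.png",np.hstack([pad(c,480),pad(d,480)]))
```

```text
(no output)
```

View pics/pl.png

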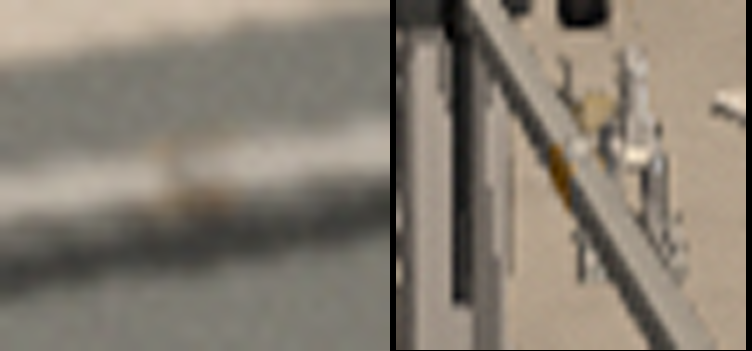

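View pics/re.png

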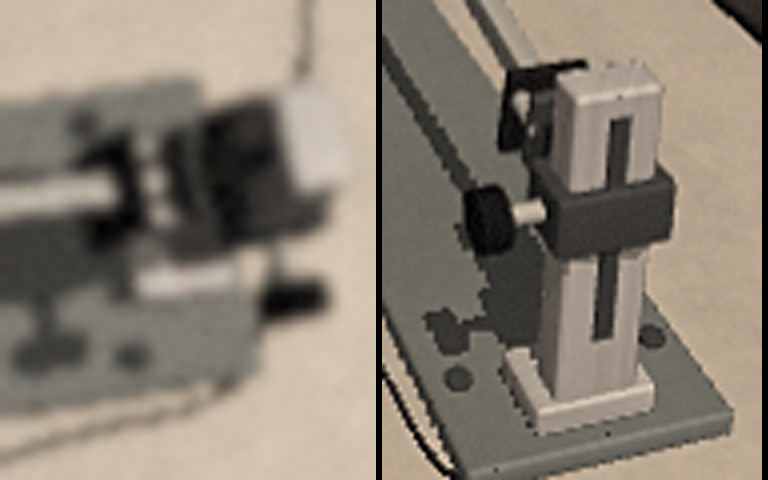

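Run:
```python
from h import *
th=np.radians(-81.08); d=np.array([np.cos(th),np.sin(th)]); n=np.array([-d[1],d[0]])
c=np.array([.5492,.0611])
for k,uv in (("UR",(379.9,155.2)),("LR",(386.8,192.6)),("LL",(238.3,214.3))):
    w=onz("top",uv,.012)[:2]-c; print(k,w@d,w@n)
for k,uv in (("UR",(265+352/4-1,230+408/4)),("LR",(265+80/4,230+478/4)),): 
    w=onz("side",uv,.012)[:2]-c; print("side",k,w@d,w@n)
# post tops
w=onz("top",(222+85/4.3-.5,145+163/4.3-.5),.204)[:2]-c; print("hi post",w@d,w@n)
w=onz("top",(355+312/8-.5,145+140/8-.5),.157)[:2]-c; print("lo post",w@d,w@n)
# plunger triang
c1,r1=ray("top",(294.5,178.0)); c2,r2=ray("side",(265.5,186.5))
A=np.stack([r1,-r2],1); k=np.linalg.lstsq(A,c2-c1,rcond=None)[0]
p1=c1+k[0]*r1;p2=c2+k[1]*r2; p=(p1+p2)/2; print("plunger",p1,p2,(p[:2]-c)@d,(p[:2]-c)@n)
# carrier tab
for f,(X,Y) in {"cen":(347,222),"l":(238,207),"r":(455,238)}.items():
    uv=(150+(X+.5)/14-.5,180+(Y+.5)/14-.5); print(f,uv,onz("top",uv,.115))
```

```text
UR 0.20997603889187796 0.0510734209079877
LR 0.20630847993941684 -0.0569339292489334
LL -0.21141989571443853 -0.050830643642782704
side UR 0.20946780922141264 0.055925725787746135
side LR 0.21309708365840271 -0.05495419685341369
hi post -0.18789644078949388 0.0007108443494949515
lo post 0.18913603049315622 0.00024694395695229633
plunger [0.54021907 0.11876561 0.15395061] [0.5418725  0.11862316 0.15428051] -0.058162182812593936 0.0008747137765929859
cen (174.32142857142858, 195.39285714285714) [0.50417109 0.41948453 0.115     ]
l (166.53571428571428, 194.32142857142858) [0.50697525 0.43937461 0.115     ]
r (182.03571428571428, 196.53571428571428) [0.50118944 0.39981518 0.115     ]
```

Run:
```python
from h import *
t=cv2.imread("pics/top0.png"); f=14
im=cv2.resize(t[180:220,150:205],None,fx=f,fy=f,interpolation=cv2.INTER_CUBIC)
o=np.array([.5042,.4195]); th=np.radians(-98.4); d=np.array([np.cos(th),np.sin(th)]); n=np.array([-d[1],d[0]])
def q(hx,hy,z,col):
    w=np.array([[*(o+d*a*hx+n*b*hy),z] for a,b in((1,1),(1,-1),(-1,-1),(-1,1))])
    p=(proj("top",w)-[150,180]+.5)*f-.5; cv2.polylines(im,[p.round().astype(int)],True,col,1)
q(.02,.005,.115,(0,0,255)); q(.03,.0275,0,(255,0,0)); q(.03,.0275,.01,(255,255,0))
cv2.imwrite("pics/chk.png",im)
from scipy.spatial.transform import Rotation as Ro
s=arm.get_state(); R=Ro.from_euler("xyz",s["ee_rot"]).as_matrix(); print(R.round(4))
for z in (.192,.079): print(R.T@(np.array([.5042,.4195,z])-s["eef_pos"]))
S=np.array([.5499,.0604]); th=np.radians(-81.08); D=np.array([np.cos(th),np.sin(th)])
for x in(-.19,-.112,-.06,-.015,.107): print(x,S+D*x)
```

```text
[[-3.690e-01 -9.294e-01 -4.000e-04]
 [-9.294e-01  3.690e-01 -1.400e-03]
 [ 1.400e-03 -1.000e-04 -1.000e+00]]
[ 0.09859744 -0.31386705 -0.00058636]
[ 0.09843649 -0.3138508   0.11241353]
-0.19 [0.5204395 0.2481021]
-0.112 [0.53253381 0.17104545]
-0.06 [0.54059669 0.11967435]
-0.015 [0.54757417 0.07521859]
0.107 [ 0.56649091 -0.04530592]
```

View pics/chk.png

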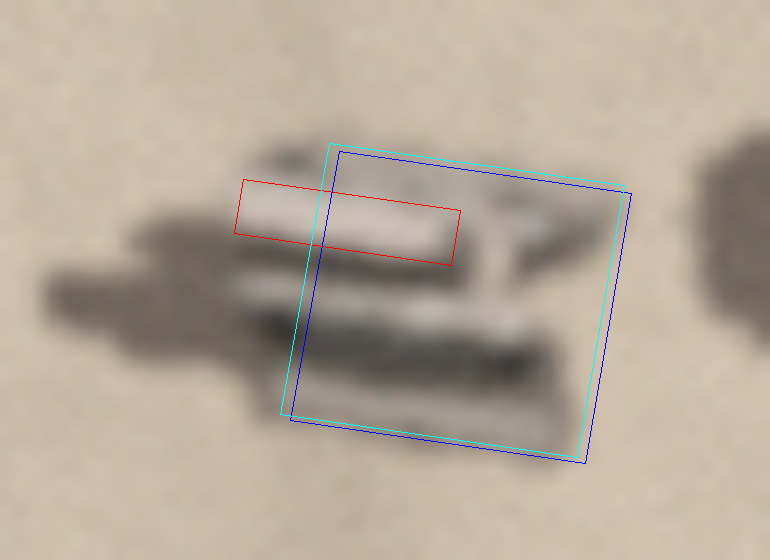

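Choice confirmed: the red tab box and the foot outline at (179,201) fit the larger grey carrier, 40 mm tab, yaw about -98.4°. Moving above it.

```bash
python3 -m handwheel '[[[0.087,0.008,-0.026,0,6.5],[0.087,0.017,-0.053,0,13],[0.087,0.025,-0.08,0,19.5],[0.087,0.033,-0.106,0,26],[0.087,0.042,-0.132,0,32.5],[0.087,0.05,-0.158,0,39],[0.087,0.058,-0.185,0,45.5],[0.087,0.067,-0.21,0,52],[0.087,0.075,-0.24,0,58.5],[0.087,0.083,-0.265,0,65],[0.087,0.092,-0.29,0,71.5],[0.087,0.0985,-0.314,0,76.7],[0.087,0.0985,-0.314,0,76.7],[0.087,0.0985,-0.314,0,76.7],[0.087,0.0985,-0.314,0,76.7]]]' 25
cat > st.py <<'E'
from h import *
from scipy.spatial.transform import Rotation as Ro
S=np.array([.5499,.0604]); th=np.radians(-81.08); D=np.array([np.cos(th),np.sin(th)]); N=np.array([-D[1],D[0]])
def st():
    s=arm.get_state(); R=Ro.from_euler("xyz",s["ee_rot"]).as_matrix(); w=s["eef_pos"][:2]-S
    print("t",round(s["t"],2),"tcp",s["eef_pos"].round(4),"yaw",np.degrees(s["ee_rot"]).round(2),"F",s["force"].round(2),"M",s["moment"].round(3),"w",round(s["width"],4),"stand xy",(w@D).round(4),(w@N).round(4),"q",s["q"].round(3))
    return s,R
E
python3 - <<'E'
from st import *
s,R=st(); print(R.T@(np.array([.5042,.4203,.079])-s["eef_pos"]))
cv2.imwrite("pics/t1.png",grab_frame("top")); cv2.imwrite("pics/s1.png",grab_frame("side"))
E
```

```text
t: 1.35
eef_pos: [0.5042, 0.4194, 0.191]
ee_rot: [-3.14, -0.001, 2.996]
force: [-0.1, -1.0, -0.9]
width: 0.087
t 1.35 tcp [0.5042 0.4194 0.191 ] yaw [-1.7989e+02 -4.0000e-02  1.7168e+02] F [-0.05 -1.   -0.93] M [ 0.126 -0.035  0.017] w 0.087 stand xy -0.3617 0.0105 q [ 0.991  0.329 -0.034  0.    -1.21  -1.136]
[2.48052152e-05 1.15181313e-03 1.11988435e-01]
```

Run:
```python
import cv2,numpy as np
t=cv2.imread("pics/t1.png")[100:270,100:300]; s=cv2.imread("pics/s1.png")[60:230,170:330]
cv2.imwrite("pics/c1.png",np.hstack([cv2.resize(t,(400,340)),cv2.resize(s,(400,340*1))]))
```

```text
(no output)
```

View pics/c1.png

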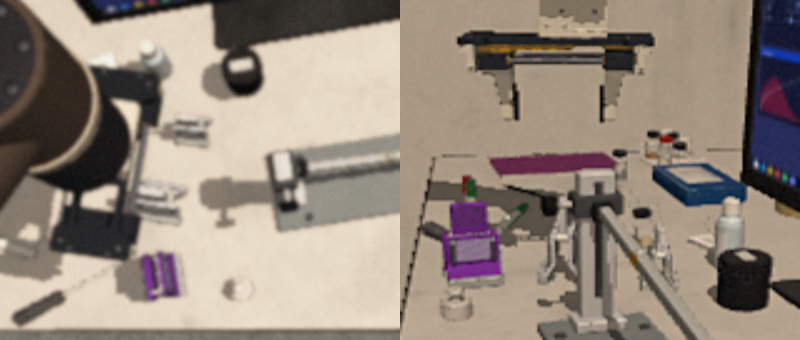

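The open jaws straddle the carrier: fingers at crop x 510 and 605 in the side view, tab at about 557. Descending and gripping.

```bash
python3 -m handwheel '[[[0.087,0,0.001,0.02,0],[0.087,0,0.001,0.04,0],[0.087,0,0.001,0.06,0],[0.087,0,0.001,0.075,0],[0.087,0,0.001,0.09,0],[0.087,0,0.001,0.1,0],[0.087,0,0.001,0.107,0],[0.087,0,0.001,0.112,0],[0.087,0,0.001,0.112,0]]]' 25 && python3 -c "
from st import *
st()"
```

```text
t: 2.2
eef_pos: [0.5033, 0.4209, 0.0785]
ee_rot: [-3.139, -0.001, 2.998]
force: [-0.7, 0.6, -1.1]
width: 0.0869
t 2.2 tcp [0.5033 0.4209 0.0785] yaw [-1.7985e+02 -6.0000e-02  1.7178e+02] F [-0.71  0.61 -1.08] M [ 0.05   0.038 -0.057] w 0.0869 stand xy -0.3633 0.0099 q [ 0.993  0.416 -0.174  0.    -0.983 -1.137]
```

```bash
python3 -m handwheel '[[[0.04,0,0,0,0],[0.0,0,0,0,0],[0.0,0,0,0,0],[0.0,0,0,0,0],[0,0,0,0,0],[0,0,0,0,0],[0,0,0,0,0],[0,0,0,0,0]]]' 25 && python3 -c "
from st import *
st()"
```

```text
t: 2.87
eef_pos: [0.5033, 0.4208, 0.0786]
ee_rot: [-3.139, -0.001, 2.998]
force: [0.3, 0.2, 0.4]
width: 0.0394
t 2.87 tcp [0.5033 0.4208 0.0786] yaw [-1.7986e+02 -6.0000e-02  1.7177e+02] F [0.33 0.21 0.4 ] M [ 0.056 -0.041 -0.018] w 0.0394 stand xy -0.3633 0.0099 q [ 0.993  0.416 -0.174  0.    -0.983 -1.137]
```

```bash
python3 -m handwheel '[[[0,0,0,0,0],[0,0,0,0,0],[0,0,0,0,0],[0,0,0,0,0],[0,0,0,0,0],[0,0,0,0,0],[0,0,0,0,0],[0,0,0,0,0]]]' 25 && python3 -c "
from st import *
st()"
```

```text
t: 3.53
eef_pos: [0.5034, 0.4209, 0.0786]
ee_rot: [-3.139, -0.001, 2.998]
force: [-0.0, 0.0, 0.3]
width: 0.0091
t 3.53 tcp [0.5034 0.4209 0.0786] yaw [-1.7986e+02 -5.0000e-02  1.7177e+02] F [-0.03  0.01  0.32] M [ 0.11  -0.188  0.028] w 0.0091 stand xy -0.3634 0.0099 q [ 0.993  0.416 -0.174  0.    -0.983 -1.137]
```

```bash
python3 -m handwheel '[[[0,0,0,-0.005,0],[0,0,0,-0.015,0],[0,0,0,-0.035,0],[0,0,0,-0.06,0],[0,0,0,-0.09,0],[0,0,0,-0.12,0],[0,0,0,-0.15,0],[0,0,0,-0.18,0],[0,0,0,-0.21,0],[0,0,0,-0.225,0],[0,0,0,-0.23,0],[0,0,0,-0.23,0],[0,0,0,-0.23,0]]]' 25
python3 - <<'E'
from st import *
s,R=st()
cv2.imwrite("pics/s2.png",grab_frame("side")); cv2.imwrite("pics/t2.png",grab_frame("top"))
p=S+D*-.112; print(R.T@(np.array([*p,.31])-s["eef_pos"]))
E
```

```text
t: 4.62
eef_pos: [0.503, 0.4211, 0.3074]
ee_rot: [-3.138, -0.002, 2.998]
force: [-0.7, 0.3, -4.4]
width: 0.0088
t 4.62 tcp [0.503  0.4211 0.3074] yaw [-1.7981e+02 -1.3000e-01  1.7177e+02] F [-0.67  0.28 -4.35] M [ 0.1   -0.035  0.005] w 0.0088 stand xy -0.3636 0.0096 q [ 9.930e-01  2.850e-01  1.630e-01 -1.000e-03 -1.453e+00 -1.137e+00]
[-0.06503234 -0.24322392 -0.00190476]
```

View pics/s2.png

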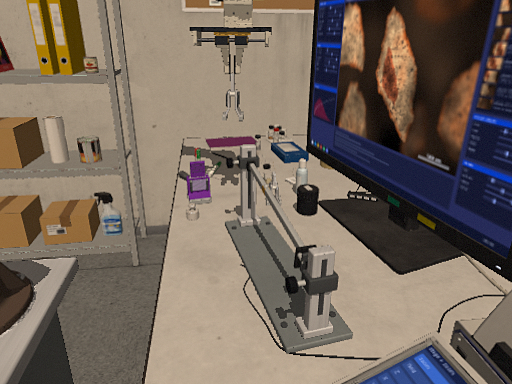

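```bash
python3 -m handwheel '[[[0,-0.003,-0.01,-0.005,-1],[0,-0.008,-0.03,-0.005,-3],[0,-0.016,-0.06,-0.005,-5],[0,-0.024,-0.09,-0.005,-7],[0,-0.032,-0.12,-0.005,-9],[0,-0.04,-0.15,-0.005,-11],[0,-0.048,-0.18,-0.005,-13],[0,-0.056,-0.21,-0.005,-15],[0,-0.062,-0.232,-0.005,-16.5],[0,-0.065,-0.243,-0.003,-17.1],[0,-0.065,-0.243,0,-17.1],[0,-0.065,-0.243,0,-17.1],[0,-0.065,-0.243,0,-17.1]]]' 25
python3 - <<'E'
from st import *
s,R=st()
cv2.imwrite("pics/s3.png",grab_frame("side")); t=grab_frame("top")
cv2.imwrite("pics/t3.png",t)
p=S+D*-.112; print(R.T@(np.array([*p,.31])-s["eef_pos"]))
E
```

```text
t: 5.8
eef_pos: [0.5321, 0.1713, 0.3064]
ee_rot: [-3.137, -0.006, -2.987]
force: [0.7, -0.1, -3.1]
width: 0.0087
t 5.8 tcp [0.5321 0.1713 0.3064] yaw [-179.74   -0.34 -171.15] F [ 0.72 -0.08 -3.13] M [ 0.103 -0.106  0.057] w 0.0087 stand xy -0.1123 -0.0004 q [ 6.62e-01  1.18e-01 -5.00e-02  1.00e-03 -1.41e+00 -5.08e-01]
[-0.00037998 -0.0002886  -0.0035535 ]
```

Run:
```python
import cv2,numpy as np
t=cv2.imread("pics/t3.png")[110:260,190:410]; s=cv2.imread("pics/s3.png")[40:240,190:330]
cv2.imwrite("pics/c3.png",np.hstack([cv2.resize(s,(420,600),interpolation=cv2.INTER_CUBIC),cv2.resize(t,(380,600))]))
```

```text
(no output)
```

View pics/c3.png

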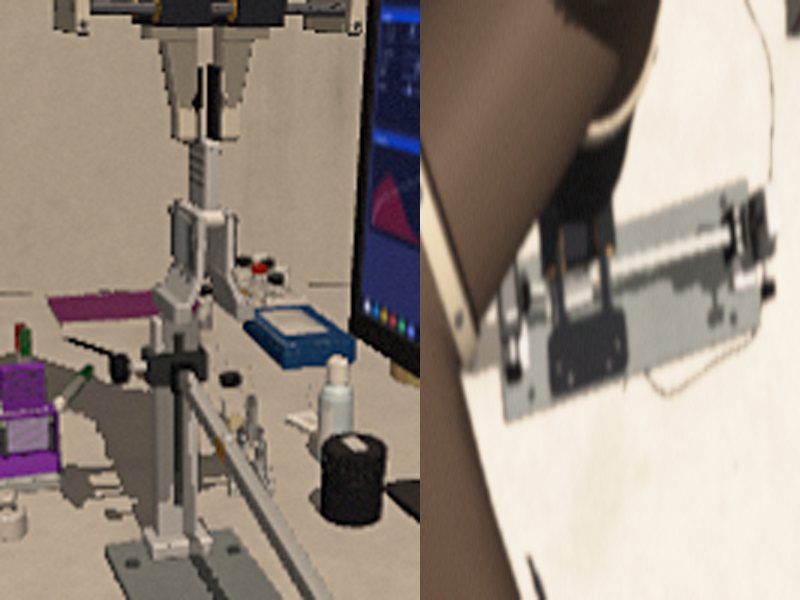

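Run:
```python
from st import *
s,R=st(); p=s["eef_pos"]
for n,z in (("tcp",0),("grasp",.019),("tabtop",.036),("tabbot",-.007),("feet",-.079)):
    q=proj("side",p+[0,0,z]); print(n,q,((q-[190,40])*3).round())
t=grab_frame("side"); t=t[50:170,220:290]
cv2.imwrite("pics/s4.png",cv2.resize(t,None,fx=5,fy=5,interpolation=cv2.INTER_CUBIC))
print(((q-[220,50])*5))
```

```text
t 5.9 tcp [0.5323 0.1718 0.307 ] yaw [-179.75   -0.29 -171.09] F [ 0.38  0.57 -3.73] M [ 0.175 -0.066 -0.013] w 0.0087 stand xy -0.1127 -0.0001 q [ 6.630e-01  1.180e-01 -4.900e-02  1.000e-03 -1.411e+00 -5.080e-01]
tcp [257.61712396 104.61818369] [203. 194.]
grasp [257.69439797  94.7608517 ] [203. 164.]
tabtop [257.76489916  85.77249515] [203. 137.]
tabbot [257.58904901 108.20094593] [203. 205.]
feet [257.31191583 143.60818306] [202. 311.]
[186.55957916 468.0409153 ]
```

View pics/s4.png

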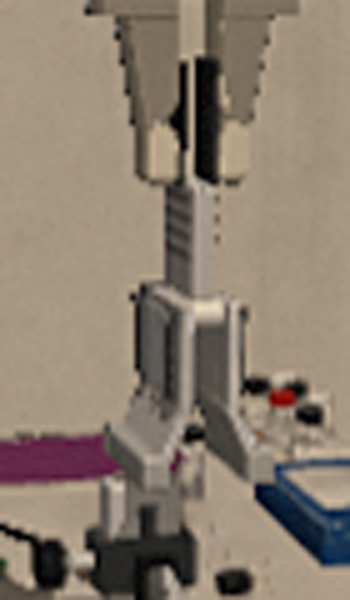

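Run:
```python
from st import *
print(proj("side",[.5042,.4194,.191]),proj("side",[.249,.627,.192]), proj("side",[.5034,.4209,.079]))
a=cv2.imread("pics/s1.png")[70:150,180:270]; b=cv2.imread("pics/s2.png")[20:130,190:280]
cv2.imwrite("pics/s5.png",np.hstack([cv2.resize(a,(400,356),interpolation=2),cv2.resize(b,(400,489),interpolation=2)[:356]]))
print(proj("side",[.503,.4211,.3074]))
```

```text
[233.91233112 132.58639536] [145.98704272 118.26951892] [234.21372098 171.80164397]
[232.66480877  87.88495201]
```

View pics/s5.png

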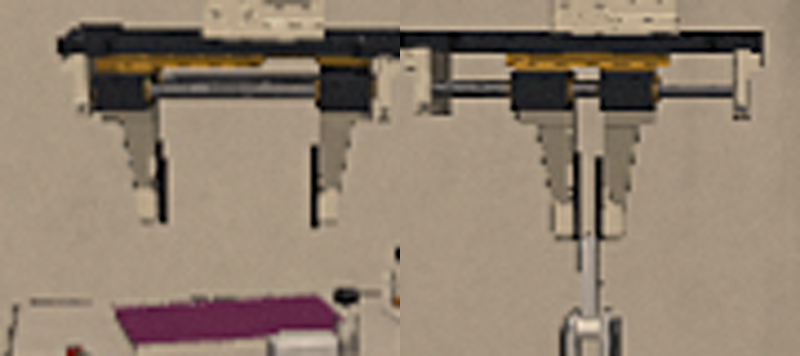

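Run:
```python
from st import *
p0=np.array([.2489,.6269,.1912]); x=np.array([-.369,-.9294,0]); y=np.array([-.9294,.369,0])
t=cv2.imread("pics/top0.png"); a=cv2.resize(t[260:370,0:130],None,fx=3,fy=3,interpolation=2)
s=cv2.imread("pics/side0.png"); b=cv2.resize(s[0:140,90:200],None,fx=3.4,fy=3.4,interpolation=2)
for dz,c in ((0,(0,0,255)),(.034,(0,255,0))):
  for sg in (-1,1):
    w=p0+[0,0,dz]+sg*.044*x
    for im,n,o,f in((a,"top",(0,260),3),(b,"side",(90,0),3.4)):
        q=(proj(n,w)-o)*f; cv2.circle(im,tuple(q.astype(int)),3,c,-1)
H=max(a.shape[0],b.shape[0]); pad=lambda x:cv2.copyMakeBorder(x,0,H-x.shape[0],0,4,0)
cv2.imwrite("pics/g0.png",np.hstack([pad(a),pad(b)]))
```

```text
(no output)
```

View pics/g0.png

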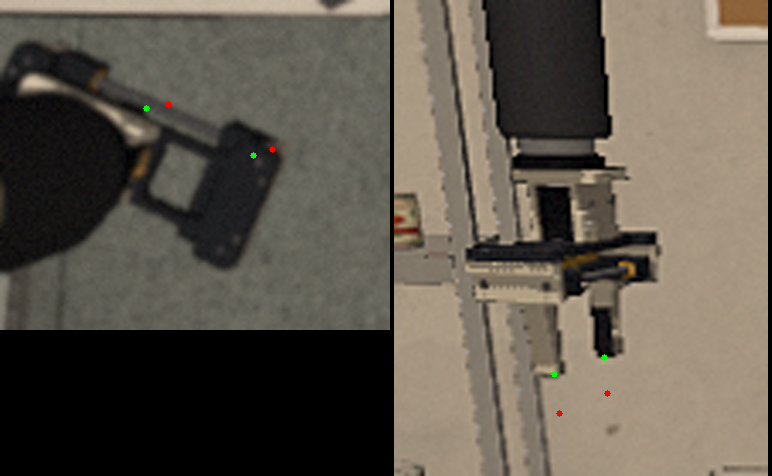

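The images show the visible finger tips about 34 mm above the reported TCP (projected red dots against the actual tips), and the carrier is held only by the top edge of its tab. That is too weak for the push over the plunger. I'll set it back where it stood and grip it deeper.

Run:
```python
from st import *
s,R=st(); print(R.T@(np.array([.5034,.4209,.3074])-s["eef_pos"]))
```

```text
t 5.95 tcp [0.5324 0.1719 0.3072] yaw [-179.76   -0.27 -171.08] F [-0.19  0.4  -3.4 ] M [ 0.152 -0.038 -0.029] w 0.0088 stand xy -0.1128 -0.0 q [ 6.630e-01  1.180e-01 -4.900e-02  1.000e-03 -1.411e+00 -5.080e-01]
[-0.00997079  0.25051868 -0.00130709]
```

```bash
python3 -m handwheel '[[[0,0,0.01,-0.005,1],[0,-0.001,0.03,-0.005,3],[0,-0.002,0.06,-0.005,5],[0,-0.003,0.09,-0.005,7],[0,-0.004,0.12,-0.005,9],[0,-0.005,0.15,-0.005,11],[0,-0.006,0.18,-0.005,13],[0,-0.008,0.21,-0.005,15],[0,-0.009,0.235,-0.005,16.5],[0,-0.01,0.247,-0.003,17.1],[0,-0.01,0.2505,0,17.1],[0,-0.01,0.2505,0.01,17.1],[0,-0.01,0.2505,0.035,17.1],[0,-0.01,0.2505,0.065,17.1],[0,-0.01,0.2505,0.095,17.1],[0,-0.01,0.2505,0.125,17.1],[0,-0.01,0.2505,0.155,17.1],[0,-0.01,0.2505,0.18,17.1],[0,-0.01,0.2505,0.195,17.1],[0,-0.01,0.2505,0.2,17.1]]]' 25 && python3 -c "
from st import *
st()"
```

```text
t: 7.62
eef_pos: [0.5013, 0.4169, 0.1024]
ee_rot: [-3.132, -0.006, 2.998]
force: [-0.5, -0.5, -3.1]
width: 0.009
t 7.62 tcp [0.5013 0.4169 0.1024] yaw [-179.42   -0.36  171.76] F [-0.45 -0.5  -3.05] M [-0.01   0.029  0.017] w 0.009 stand xy -0.3598 0.0072 q [ 0.991  0.394 -0.147 -0.002 -1.041 -1.134]
```

```bash
python3 -m handwheel '[[[0,0,0,0.01,0],[0,0,0,0.018,0],[0,0,0,0.021,0],[0,0,0,0.022,0],[0,0,0,0.023,0],[0,0,0,0.0237,0],[0,0,0,0.0243,0],[0,0,0,0.0243,0]]]' 25 && python3 -c "
from st import *
st()"
```

```text
t: 8.28
eef_pos: [0.5013, 0.4171, 0.0787]
ee_rot: [-3.132, -0.006, 2.998]
force: [0.2, 0.9, -3.3]
width: 0.0088
t 8.28 tcp [0.5013 0.4171 0.0787] yaw [-179.48   -0.33  171.77] F [ 0.2   0.91 -3.29] M [ 0.136 -0.123  0.054] w 0.0088 stand xy -0.3599 0.0073 q [ 0.992  0.415 -0.174 -0.002 -0.992 -1.134]
```

```bash
python3 -m handwheel '[[[0,0,0,0.0006,0],[0,0,0,0.0012,0],[0,0,0,0.0018,0],[0,0,0,0.0018,0]]]' 25 && python3 -c "
from st import *
st()"
```

```text
t: 8.62
eef_pos: [0.5022, 0.4179, 0.0785]
ee_rot: [-3.134, -0.004, 2.999]
force: [-0.6, -0.8, 5.4]
width: 0.0089
t 8.62 tcp [0.5022 0.4179 0.0785] yaw [-179.59   -0.22  171.81] F [-0.61 -0.79  5.37] M [-0.196  0.13  -0.057] w 0.0089 stand xy -0.3605 0.0083 q [ 0.992  0.416 -0.175 -0.    -0.989 -1.134]
```

```bash
python3 -m handwheel '[[[0.03,0,0,0,0],[0.03,0,0,0,0],[0.03,0,0,0,0],[0.03,0,0,0,0],[0.03,0,0,0.0,0],[0.03,0,0,0.01,0],[0.03,0,0,0.02,0],[0.03,0,0,0.027,0],[0.03,0,0,0.031,0],[0.03,0,0,0.031,0]]]' 25
python3 - <<'E'
from st import *
st()
t=grab_frame("side")[120:215,200:275]; u=grab_frame("top")[150:260,120:230]
cv2.imwrite("pics/s6.png",np.hstack([cv2.resize(t,(450,570),interpolation=2),cv2.resize(u,(330,570))]))
E
```

```text
t: 9.45
eef_pos: [0.5014, 0.4167, 0.0455]
ee_rot: [-3.132, -0.005, 2.998]
force: [0.5, -1.0, -0.7]
width: 0.03
t 9.45 tcp [0.5014 0.4167 0.0455] yaw [-179.44   -0.3   171.8 ] F [ 0.46 -0.97 -0.66] M [ 0.111 -0.032  0.006] w 0.03 stand xy -0.3595 0.0073 q [ 9.920e-01  4.480e-01 -2.080e-01 -1.000e-03 -9.260e-01 -1.134e+00]
```

View pics/s6.png

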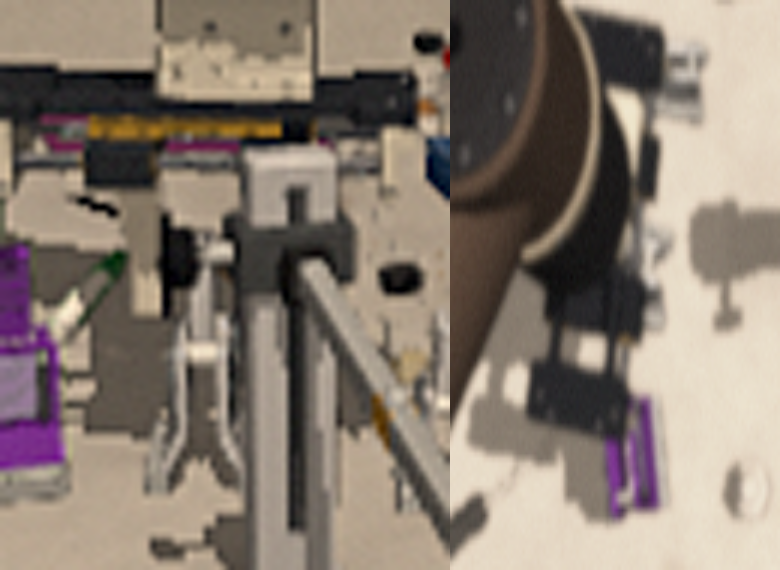

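```bash
python3 -m handwheel '[[[0,0,0,0,0],[0,0,0,0,0],[0,0,0,0,0],[0,0,0,0,0],[0,0,0,0,0],[0,0,0,0,0],[0,0,0,0,0],[0,0,0,0,0]]]' 25 && python3 -c "
from st import *
st()"
```

```text
t: 10.22
eef_pos: [0.5022, 0.4177, 0.0475]
ee_rot: [-3.134, -0.004, 2.999]
force: [0.1, -1.1, 3.0]
width: 0.0095
t 10.22 tcp [0.5022 0.4177 0.0475] yaw [-179.57   -0.21  171.83] F [ 0.11 -1.05  2.97] M [ 0.062 -0.013  0.05 ] w 0.0095 stand xy -0.3604 0.0083 q [ 0.992  0.446 -0.206 -0.    -0.927 -1.134]
```

```bash
python3 -m handwheel '[[[0,0,0,-0.005,0],[0,0,0,-0.015,0],[0,0,0,-0.035,0],[0,0,0,-0.06,0],[0,0,0,-0.09,0],[0,0,0,-0.12,0],[0,0,0,-0.15,0],[0,0,0,-0.18,0],[0,0,0,-0.21,0],[0,0,0,-0.225,0],[0,0,0,-0.23,0],[0,0,0,-0.23,0]]]' 25
python3 - <<'E'
from st import *
s,R=st()
t=grab_frame("side")[40:150,180:290]
cv2.imwrite("pics/s7.png",cv2.resize(t,None,fx=5,fy=5,interpolation=2))
p=S+D*-.112; print(R.T@(np.array([*p,.28])-s["eef_pos"]))
E
```

```text
t: 11.22
eef_pos: [0.5034, 0.4195, 0.279]
ee_rot: [-3.136, -0.003, 2.999]
force: [0.3, 0.4, -4.0]
width: 0.0098
t 11.22 tcp [0.5034 0.4195 0.279 ] yaw [-1.7970e+02 -1.7000e-01  1.7182e+02] F [ 0.35  0.39 -4.05] M [ 0.21  -0.067 -0.018] w 0.0098 stand xy -0.362 0.0097 q [ 0.992  0.292  0.111 -0.    -1.396 -1.134]
[-6.42133955e-02 -2.41829018e-01  5.32936332e-05]
```

View pics/s7.png

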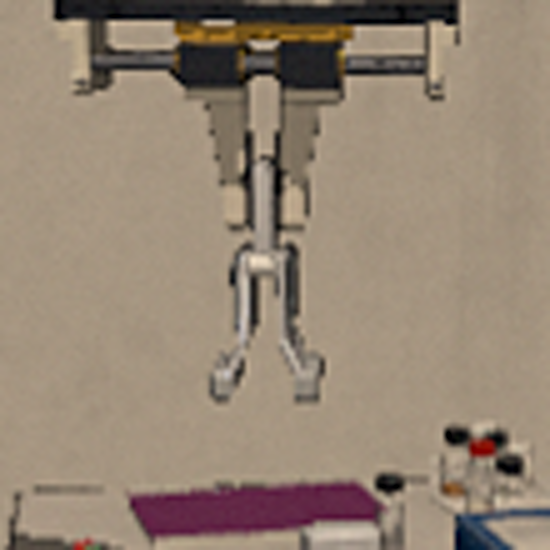

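Now the tab (crop rows 160–250) sits well between the pads (tips at row 228) and the carrier hangs straight. Going to the loading place.

```bash
python3 -m handwheel '[[[0,-0.003,-0.01,-0.003,-1],[0,-0.008,-0.03,-0.003,-3],[0,-0.016,-0.06,-0.003,-5],[0,-0.024,-0.09,-0.003,-7],[0,-0.032,-0.12,-0.003,-9],[0,-0.04,-0.15,-0.003,-11],[0,-0.048,-0.18,-0.003,-13],[0,-0.056,-0.21,-0.003,-15],[0,-0.062,-0.232,-0.003,-16.5],[0,-0.0642,-0.242,0,-17.1],[0,-0.0642,-0.242,0.01,-17.1],[0,-0.0642,-0.242,0.015,-17.1],[0,-0.0642,-0.242,0.015,-17.1]]]' 25
python3 - <<'E'
from st import *
s,R=st()
b=grab_frame("side")
cv2.imwrite("pics/s8.png",cv2.resize(b[60:200,210:310],None,fx=4.2,fy=4.2,interpolation=2))
p=S+D*-.112; print(R.T@(np.array([*p,.25])-s["eef_pos"]))
E
```

```text
t: 12.35
eef_pos: [0.5304, 0.1701, 0.2605]
ee_rot: [-3.134, -0.011, -2.987]
force: [0.1, -0.5, -3.1]
width: 0.0098
t 12.35 tcp [0.5304 0.1701 0.2605] yaw [-179.59   -0.64 -171.12] F [ 0.11 -0.53 -3.14] M [ 0.085 -0.07  -0.015] w 0.0098 stand xy -0.1114 -0.0023 q [ 6.630e-01  1.350e-01 -1.310e-01  1.000e-03 -1.318e+00 -5.080e-01]
[-0.0023839   0.00066496  0.01045766]
```

View pics/s8.png

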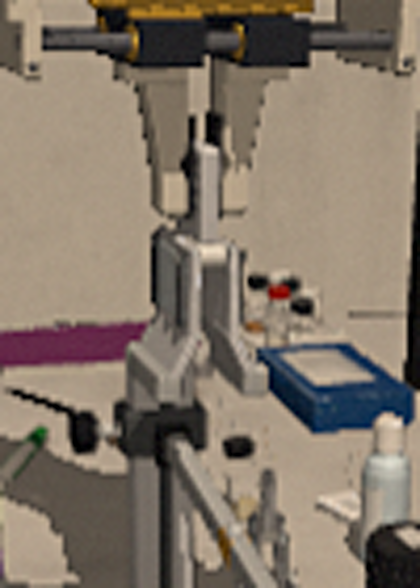

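```bash
python3 -m handwheel '[[[0,-0.002,0.001,0.008,0],[0,-0.002,0.001,0.018,0],[0,-0.002,0.001,0.028,0],[0,-0.002,0.001,0.034,0],[0,-0.002,0.001,0.035,0],[0,-0.002,0.001,0.035,0],[0,-0.002,0.001,0.035,0]]]' 25
python3 - <<'E'
from st import *
s,R=st()
b=grab_frame("side"); im=cv2.resize(b[80:220,210:310],None,fx=4.2,fy=4.2,interpolation=2)
def dot(X,c):
    q=(proj("side",X)-[210,80]+.5)*4.2; cv2.circle(im,tuple(q.round().astype(int)),2,c,-1); 
for x in (-.112,-.09,-.06,-.02,.02):
    z=.158-.1584*(x+.112); P3=S+D*x
    for n,c in((-.005,(0,0,255)),(.005,(0,255,0))): dot([*(P3+N*n),z],c)
T=s["eef_pos"]
for z in (-.0475,.0125,.0675): dot(T+[0,0,z],(255,0,255))
cv2.imwrite("pics/s9.png",im); cv2.imwrite("pics/s9raw.png",b)
E
```

```text
t: 12.98
eef_pos: [0.5327, 0.1716, 0.2268]
ee_rot: [-3.135, -0.009, -2.986]
force: [-0.2, 0.6, -2.7]
width: 0.0099
t 12.98 tcp [0.5327 0.1716 0.2268] yaw [-179.59   -0.53 -171.07] F [-0.2   0.58 -2.7 ] M [ 0.081 -0.083 -0.025] w 0.0099 stand xy -0.1125 0.0002 q [ 0.663  0.155 -0.184  0.002 -1.243 -0.507]
```

View pics/s9.png

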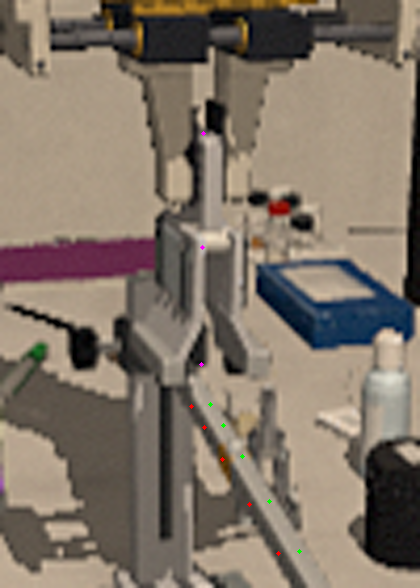

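Run:
```python
from st import *
b=cv2.imread("pics/s9raw.png"); f=9
im=cv2.resize(b[165:215,245:305],None,fx=f,fy=f,interpolation=2)
def dot(X,c):
    q=(proj("side",X)-[245,165]+.5)*f; cv2.circle(im,tuple(q.round().astype(int)),2,c,-1)
for x in np.arange(-.1,.05,.01):
    z=.158-.1584*(x+.112); P3=S+D*x
    for n,c in((-.005,(0,0,255)),(.005,(0,255,0))): dot([*(P3+N*n),z],c)
im2=cv2.resize(b[100:150,240:280],None,fx=f,fy=f,interpolation=2)
s,R=st();T=s["eef_pos"]
for z in np.arange(-.0475,.07,.01):
    q=(proj("side",T+[0,0,z])-[240,100]+.5)*f; cv2.circle(im2,tuple(q.round().astype(int)),2,(255,0,255),-1)
H=450
cv2.imwrite("pics/s10.png",np.hstack([im2[:,:250],im]))
```

```text
t 13.03 tcp [0.5328 0.1716 0.2271] yaw [-179.61   -0.51 -171.07] F [ 0.3   0.01 -2.44] M [ 0.083 -0.072  0.015] w 0.0106 stand xy -0.1125 0.0003 q [ 0.663  0.155 -0.184  0.002 -1.243 -0.507]
```

View pics/s10.png

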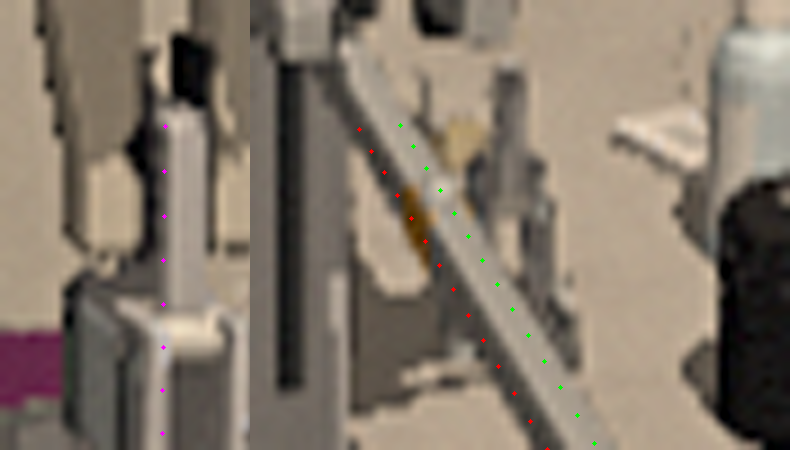

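Run:
```python
from st import *
t=cv2.imread("pics/top0.png")[:,:,1].astype(float); b=cv2.imread("pics/side0.png")[:,:,1].astype(float)
print("top")
tc=[]
for u in range(262,362,8):
    col=t[:,u]; v0=int(round(178.5-(u-290)*0.138)); w=np.arange(v0-4,v0+5); seg=col[w]; pk=seg.argmax(); v=w[pk]
    up=next(i for i in range(v,v-8,-1) if col[i]<(col[v]+col[v-6])/2); L=(col[v]+col[v-6])/2; e1=up+(L-col[up])/(col[up+1]-col[up])
    L=(col[v]+col[v+5])/2; dn=next(i for i in range(v,v+8) if col[i]<L); e2=dn-(L-col[dn])/(col[dn-1]-col[dn])
    tc.append((u,(e1+e2)/2)); 
    if u%16==6: print(u,round(e1,2),round(e2,2))
print("side")
for r in range(190,236,6): print(r,[int(x) for x in b[r,255+int((r-165)*.72)-8:255+int((r-165)*.72)+16]], 255+int((r-165)*.72)-8)
for z in (.15,.16):
  out=[]
  for uv in tc:
    # intersect ray with inclined plane of bar upper face: z=zp-.1584*(x+.112)
    c,r=ray("top",uv); 
    nrm=np.array([*(D*.1584),1.]); k=z+ .1584*(S@D-.112)
    lam=(k-c@nrm)/(r@nrm); X=c+lam*r; out.append(((X[:2]-S)@D,(X[:2]-S)@N))
  print(z,np.array(out)[::3].round(4).tolist(),np.mean([o[1] for o in out]))
```

```text
top
262 179.83 184.09
278 177.7 182.3
294 176.11 179.42
310 173.79 177.95
326 171.8 175.76
342 169.78 173.41
358 167.98 171.28
side
190 [111, 162, 155, 156, 150, 134, 132, 155, 166, 149, 54, 105, 119, 111, 168, 165, 160, 157, 161, 163, 160, 160, 159, 160] 265
196 [133, 158, 153, 155, 149, 87, 75, 136, 130, 116, 142, 121, 157, 153, 156, 155, 155, 155, 156, 158, 155, 158, 160, 159] 269
202 [157, 159, 150, 153, 140, 102, 150, 158, 155, 161, 159, 158, 158, 159, 158, 161, 160, 160, 159, 164, 166, 165, 136, 133] 273
208 [163, 156, 152, 149, 149, 143, 159, 157, 154, 157, 155, 158, 155, 156, 159, 160, 161, 120, 74, 71, 4, 13, 17, 15] 277
214 [155, 152, 146, 142, 163, 160, 159, 156, 158, 160, 158, 159, 159, 161, 160, 166, 164, 129, 116, 83, 7, 0, 4, 9] 282
220 [155, 152, 154, 160, 160, 160, 160, 161, 161, 160, 158, 160, 160, 157, 158, 156, 157, 155, 160, 159, 159, 157, 159, 160] 286
226 [154, 147, 145, 153, 168, 163, 166, 166, 167, 164, 165, 163, 162, 162, 161, 159, 155, 160, 162, 160, 160, 160, 159, 158] 290
232 [148, 145, 150, 168, 165, 164, 164, 163, 162, 161, 161, 163, 161, 163, 161, 163, 160, 161, 158, 163, 161, 162, 160, 160] 295
0.15 [[-0.1391, 0.0024], [-0.0792, 0.0017], [-0.0177, 0.002], [0.0452, 0.0021], [0.1097, 0.0019]] 0.002064925599680244
0.16 [[-0.1395, 0.0006], [-0.0802, -0.0], [-0.0194, 0.0002], [0.0429, 0.0003], [0.1067, 0.0001]] 0.00028348097607318367
```

Run:
```python
from st import *
b=cv2.imread("pics/side0.png")[:,:,1].astype(int)
for r in range(196,238,6):
    u0=250+int((r-165)*.55); print(r,u0,b[r,u0:u0+26].tolist())
```

```text
196 267 [60, 74, 133, 158, 153, 155, 149, 87, 75, 136, 130, 116, 142, 121, 157, 153, 156, 155, 155, 155, 156, 158, 155, 158, 160, 159]
202 270 [57, 67, 94, 157, 159, 150, 153, 140, 102, 150, 158, 155, 161, 159, 158, 158, 159, 158, 161, 160, 160, 159, 164, 166, 165, 136]
208 273 [65, 69, 76, 127, 163, 156, 152, 149, 149, 143, 159, 157, 154, 157, 155, 158, 155, 156, 159, 160, 161, 120, 74, 71, 4, 13]
214 276 [76, 62, 67, 86, 146, 157, 155, 152, 146, 142, 163, 160, 159, 156, 158, 160, 158, 159, 159, 161, 160, 166, 164, 129, 116, 83]
220 280 [63, 65, 60, 108, 162, 160, 155, 152, 154, 160, 160, 160, 160, 161, 161, 160, 158, 160, 160, 157, 158, 156, 157, 155, 160, 159]
226 283 [81, 56, 65, 78, 126, 164, 156, 154, 147, 145, 153, 168, 163, 166, 166, 167, 164, 165, 163, 162, 162, 161, 159, 155, 160, 162]
232 286 [135, 58, 66, 66, 88, 152, 163, 157, 151, 148, 145, 150, 168, 165, 164, 164, 163, 162, 161, 161, 163, 161, 163, 161, 163, 160]
```

Run:
```python
from st import *
E=[(268.6,196),(272.25,202),(275.7,208),(279.4,214),(283.0,220),(286.65,226),(290.35,232)]
for z in (.15,.155,.16,.165,.17):
  out=[]
  for uv in E:
    c,r=ray("side",uv); nrm=np.array([*(D*.1584),1.]); k=z+.1584*(S@D-.112)
    X=c+(k-c@nrm)/(r@nrm)*r; out.append(((X[:2]-S)@D,(X[:2]-S)@N))
  o=np.array(out); print(z,o[[0,-1],0].round(3),o[:,1].round(4),"centre",o[:,1].mean()+.005, "top says",.0003-.18*(z-.16))
```

```text
0.15 [-0.045  0.072] [0.0032 0.0033 0.0031 0.0033 0.0033 0.0035 0.0037] centre 0.008326290069004165 top says 0.0021000000000000016
0.155 [-0.037  0.079] [0.0004 0.0005 0.0003 0.0005 0.0005 0.0007 0.0009] centre 0.005535412562146024 top says 0.0012000000000000008
0.16 [-0.028  0.086] [-0.0024 -0.0023 -0.0025 -0.0023 -0.0022 -0.0021 -0.0019] centre 0.002744535055287901 top says 0.0003
0.165 [-0.02   0.092] [-0.0052 -0.0051 -0.0053 -0.0051 -0.005  -0.0049 -0.0047] centre -4.634245157022869e-05 top says -0.0006000000000000007
0.17 [-0.012  0.099] [-0.008  -0.0079 -0.0081 -0.0079 -0.0078 -0.0077 -0.0075] centre -0.002837219958428355 top says -0.0015000000000000015
```

Both views together put the bar's upper face at about z = 0.166 at the loading place, within 1 mm laterally of the tool. Lowering in stages.

```bash
python3 -m handwheel '[[[0,0,0,0.005,0],[0,0,0,0.01,0],[0,0,0,0.015,0],[0,0,0,0.02,0],[0,0,0,0.025,0],[0,0,0,0.03,0],[0,0,0,0.03,0]]]' 25
python3 - <<'E'
from st import *
st()
E
```

```text
t: 13.62
eef_pos: [0.5319, 0.1711, 0.1956]
ee_rot: [-3.134, -0.011, -2.986]
force: [-0.0, -0.1, -3.7]
width: 0.0094
t 13.62 tcp [0.5319 0.1711 0.1956] yaw [-179.57   -0.62 -171.08] F [-0.02 -0.1  -3.74] M [ 0.081 -0.026  0.044] w 0.0094 stand xy -0.1121 -0.0006 q [ 6.630e-01  1.740e-01 -2.330e-01  1.000e-03 -1.177e+00 -5.070e-01]
```

```bash
python3 -m handwheel '[[[0,0,0,0.005,0],[0,0,0,0.01,0],[0,0,0,0.015,0],[0,0,0,0.02,0],[0,0,0,0.024,0],[0,0,0,0.027,0],[0,0,0,0.027,0]]]' 25
python3 - <<'E'
from st import *
st()
E
```

```text
t: 14.2
eef_pos: [0.5323, 0.1711, 0.1683]
ee_rot: [-3.134, -0.01, -2.986]
force: [4.7, 0.8, -3.5]
width: 0.0096
t 14.2 tcp [0.5323 0.1711 0.1683] yaw [-179.58   -0.56 -171.07] F [ 4.73  0.84 -3.5 ] M [ 0.469 -2.013  0.043] w 0.0096 stand xy -0.112 -0.0003 q [ 0.662  0.194 -0.273  0.002 -1.116 -0.507]
```

```bash
python3 -m handwheel '[[[0,-0.0006,0,0,0],[0,-0.0012,0,0,0],[0,-0.0018,0,0,0],[0,-0.0018,0,0,0],[0,-0.0018,0,0,0]]]' 25
python3 - <<'E'
from st import *
st()
E
```

```text
t: 14.62
eef_pos: [0.5337, 0.1712, 0.1682]
ee_rot: [-3.134, -0.011, -2.986]
force: [-0.7, 0.6, -3.9]
width: 0.01
t 14.62 tcp [0.5337 0.1712 0.1682] yaw [-179.57   -0.61 -171.08] F [-0.66  0.58 -3.85] M [ 0.064 -0.103 -0.017] w 0.01 stand xy -0.112 0.0011 q [ 0.661  0.197 -0.27   0.002 -1.117 -0.506]
```

```bash
python3 -m handwheel '[[[0,-0.0006,0,0,0],[0,-0.001,0,0.002,0],[0,-0.001,0,0.004,0],[0,-0.001,0,0.005,0],[0,-0.001,0,0.006,0],[0,-0.001,0,0.006,0]]]' 25
python3 - <<'E'
from st import *
st()
E
```

```text
t: 15.12
eef_pos: [0.5344, 0.1712, 0.1618]
ee_rot: [-3.134, -0.011, -2.986]
force: [-0.7, 0.4, -3.4]
width: 0.0097
t 15.12 tcp [0.5344 0.1712 0.1618] yaw [-179.56   -0.64 -171.08] F [-0.73  0.37 -3.42] M [ 0.098 -0.079  0.017] w 0.0097 stand xy -0.1119 0.0018 q [ 6.600e-01  2.030e-01 -2.770e-01  1.000e-03 -1.104e+00 -5.050e-01]
```

Free again, no side force. Now feeling for the bar in small steps.

```bash
python3 -m handwheel '[[[0,0,0,0.001,0],[0,0,0,0.002,0],[0,0,0,0.003,0],[0,0,0,0.004,0],[0,0,0,0.004,0]]]' 25
python3 - <<'E'
from st import *
st()
E
```

```text
t: 15.53
eef_pos: [0.5342, 0.1711, 0.1576]
ee_rot: [-3.134, -0.011, -2.986]
force: [-1.0, -0.3, -3.8]
width: 0.0099
t 15.53 tcp [0.5342 0.1711 0.1576] yaw [-179.55   -0.66 -171.08] F [-1.   -0.32 -3.8 ] M [ 0.097 -0.098 -0.018] w 0.0099 stand xy -0.1118 0.0017 q [ 6.600e-01  2.060e-01 -2.830e-01  1.000e-03 -1.095e+00 -5.050e-01]
```

```bash
python3 -m handwheel '[[[0,0,0,0.001,0],[0,0,0,0.002,0],[0,0,0,0.003,0],[0,0,0,0.003,0]]]' 25
python3 - <<'E'
from st import *
st()
E
```

```text
t: 15.87
eef_pos: [0.534, 0.171, 0.1543]
ee_rot: [-3.134, -0.012, -2.986]
force: [0.3, -0.5, -3.4]
width: 0.0097
t 15.87 tcp [0.534  0.171  0.1543] yaw [-179.55   -0.68 -171.08] F [ 0.33 -0.51 -3.41] M [ 0.158 -0.07  -0.031] w 0.0097 stand xy -0.1117 0.0015 q [ 6.600e-01  2.090e-01 -2.870e-01  1.000e-03 -1.089e+00 -5.050e-01]
```

```bash
python3 -m handwheel '[[[0,0,0,0.001,0],[0,0,0,0.002,0],[0,0,0,0.003,0],[0,0,0,0.003,0]]]' 25
python3 - <<'E'
from st import *
st()
E
python3 -m handwheel '[[[0,0,0,0.001,0],[0,0,0,0.002,0],[0,0,0,0.002,0]]]' 25
```

```text
t: 16.2
eef_pos: [0.5343, 0.171, 0.1515]
ee_rot: [-3.134, -0.011, -2.986]
force: [-0.5, -0.9, -0.1]
width: 0.0098
t 16.2 tcp [0.5343 0.171  0.1515] yaw [-179.55   -0.65 -171.08] F [-0.47 -0.93 -0.08] M [-0.011 -0.033  0.047] w 0.0098 stand xy -0.1117 0.0017 q [ 0.66   0.211 -0.291  0.002 -1.082 -0.505]
t: 16.45
eef_pos: [0.5347, 0.171, 0.1498]
ee_rot: [-3.134, -0.01, -2.986]
force: [0.1, -1.2, 1.6]
width: 0.0101
```

```bash
python3 -m handwheel '[[[0,0,0,0.001,0],[0,0,0,0.002,0],[0,0,0,0.002,0]]]' 25
python3 - <<'E'
from st import *
st()
b=grab_frame("side"); cv2.imwrite("pics/s11.png",cv2.resize(b[100:230,215:315],None,fx=4.5,fy=4.5,interpolation=2))
E
```

```text
t: 16.7
eef_pos: [0.5351, 0.1711, 0.1482]
ee_rot: [-3.134, -0.009, -2.986]
force: [0.0, -1.4, 4.9]
width: 0.0096
t 16.7 tcp [0.5351 0.1711 0.1482] yaw [-179.55   -0.54 -171.06] F [ 0.04 -1.44  4.89] M [-0.251 -0.141  0.014] w 0.0096 stand xy -0.1116 0.0025 q [ 0.66   0.214 -0.296  0.003 -1.073 -0.505]
```

View pics/s11.png

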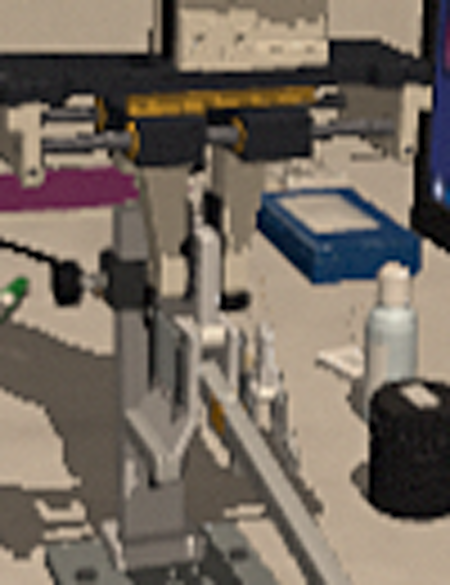

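The carrier straddles the bar and bears on it with about 8 N. Starting to slide along the slope.

```bash
python3 -m handwheel '[[[0,0,-0.002,0.0008,0],[0,0,-0.005,0.0016,0],[0,0,-0.008,0.0024,0],[0,0,-0.011,0.0032,0],[0,0,-0.014,0.0038,0],[0,0,-0.017,0.0042,0],[0,0,-0.02,0.0046,0],[0,0,-0.02,0.0046,0]]]' 25
python3 - <<'E'
from st import *
st()
E
```

```text
t: 17.42
eef_pos: [0.5384, 0.1506, 0.144]
ee_rot: [-3.134, -0.009, -2.986]
force: [0.4, -1.5, 5.4]
width: 0.0097
t 17.42 tcp [0.5384 0.1506 0.144 ] yaw [-179.54   -0.51 -171.08] F [ 0.44 -1.47  5.4 ] M [-0.416 -0.127 -0.007] w 0.0097 stand xy -0.0909 0.0026 q [ 0.625  0.213 -0.308  0.003 -1.061 -0.471]
```

```bash
python3 -m handwheel '[[[0,0,-0.002,0.0004,0],[0,0,-0.004,0.0008,0],[0,0,-0.006,0.0012,0],[0,0,-0.008,0.0016,0],[0,0,-0.01,0.002,0],[0,0,-0.012,0.0024,0],[0,0,-0.012,0.0024,0]]]' 25
python3 - <<'E'
from st import *
st()
E
```

```text
t: 18.0
eef_pos: [0.5405, 0.1381, 0.142]
ee_rot: [-3.133, -0.009, -2.986]
force: [0.4, -2.1, 5.2]
width: 0.0103
t 18.0 tcp [0.5405 0.1381 0.142 ] yaw [-179.53   -0.49 -171.09] F [ 0.37 -2.11  5.21] M [-0.477 -0.134  0.   ] w 0.0103 stand xy -0.0782 0.0028 q [ 0.604  0.212 -0.314  0.004 -1.055 -0.451]
```

```bash
python3 -m handwheel '[[[0,0,-0.002,0.0004,0],[0,0,-0.004,0.0008,0],[0,0,-0.006,0.0012,0],[0,0,-0.008,0.0015,0],[0,0,-0.01,0.0018,0],[0,0,-0.012,0.0021,0],[0,0,-0.012,0.0021,0]]]' 25
python3 - <<'E'
from st import *
st()
E
```

```text
t: 18.58
eef_pos: [0.5427, 0.1258, 0.1402]
ee_rot: [-3.133, -0.008, -2.986]
force: [0.0, -1.3, 4.8]
width: 0.0097
t 18.58 tcp [0.5427 0.1258 0.1402] yaw [-179.53   -0.46 -171.09] F [ 0.04 -1.27  4.82] M [-0.275 -0.074 -0.021] w 0.0097 stand xy -0.0657 0.003 q [ 0.583  0.212 -0.319  0.005 -1.05  -0.43 ]
```

```bash
python3 -m handwheel '[[[0,0,-0.002,0.0006,0],[0,0,-0.004,0.0012,0],[0,0,-0.006,0.0018,0],[0,0,-0.008,0.0023,0],[0,0,-0.01,0.0027,0],[0,0,-0.01,0.0027,0]]]' 25
python3 - <<'E'
from st import *
st()
E
```

```text
t: 19.08
eef_pos: [0.5446, 0.1156, 0.138]
ee_rot: [-3.134, -0.007, -2.986]
force: [-0.2, -1.3, 6.0]
width: 0.0103
t 19.08 tcp [0.5446 0.1156 0.138 ] yaw [-179.54   -0.4  -171.1 ] F [-0.25 -1.27  6.  ] M [-0.223 -0.069  0.021] w 0.0103 stand xy -0.0553 0.0033 q [ 0.564  0.213 -0.324  0.005 -1.043 -0.412]
```

```bash
python3 -m handwheel '[[[0,0.0003,-0.002,0.0006,0],[0,0.0006,-0.004,0.0012,0],[0,0.0008,-0.006,0.0018,0],[0,0.0008,-0.008,0.0022,0],[0,0.0008,-0.008,0.0024,0],[0,0.0008,-0.008,0.0024,0]]]' 25
python3 - <<'E'
from st import *
st()
b=grab_frame("side"); cv2.imwrite("pics/s12.png",cv2.resize(b[100:230,215:315],None,fx=4.5,fy=4.5,interpolation=2))
E
```

```text
t: 19.58
eef_pos: [0.5457, 0.1073, 0.1362]
ee_rot: [-3.134, -0.006, -2.986]
force: [0.2, -1.5, 7.2]
width: 0.0097
t 19.58 tcp [0.5457 0.1073 0.1362] yaw [-179.54   -0.33 -171.1 ] F [ 0.19 -1.48  7.22] M [-0.155 -0.083 -0.054] w 0.0097 stand xy -0.047 0.0031 q [ 0.55   0.213 -0.329  0.006 -1.037 -0.398]
```

View pics/s12.png

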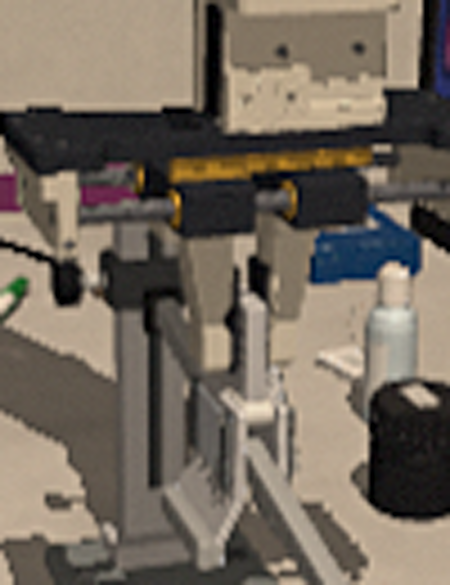

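```bash
python3 -m handwheel '[[[0,0.0002,-0.001,0.0006,0],[0,0.0004,-0.002,0.001,0],[0,0.0004,-0.003,0.0014,0],[0,0.0004,-0.004,0.0018,0],[0,0.0004,-0.004,0.0018,0],[0,0.0004,-0.004,0.0018,0]]]' 25
python3 - <<'E'
from st import *
st()
E
```

```text
t: 20.13
eef_pos: [0.5466, 0.1032, 0.1352]
ee_rot: [-3.134, -0.004, -2.986]
force: [0.1, -0.7, 7.6]
width: 0.01
t 20.13 tcp [0.5466 0.1032 0.1352] yaw [-179.55   -0.24 -171.09] F [ 0.06 -0.74  7.6 ] M [-0.053 -0.059 -0.051] w 0.01 stand xy -0.0428 0.0033 q [ 0.543  0.213 -0.332  0.007 -1.033 -0.391]
```

```bash
python3 -m handwheel '[[[0,0,-0.001,0.0005,0],[0,0,-0.0015,0.001,0],[0,0,-0.002,0.0013,0],[0,0,-0.003,0.0015,0],[0,0,-0.004,0.0017,0],[0,0,-0.004,0.0017,0],[0,0,-0.005,0.0019,0],[0,0,-0.005,0.0019,0]]]' 25
python3 - <<'E'
from st import *
st()
E
```

```text
t: 20.8
eef_pos: [0.5477, 0.0975, 0.134]
ee_rot: [-3.133, -0.004, -2.986]
force: [-0.2, -2.7, 8.3]
width: 0.0101
t 20.8 tcp [0.5477 0.0975 0.134 ] yaw [-179.51   -0.2  -171.08] F [-0.24 -2.66  8.3 ] M [-0.97   0.046  0.056] w 0.0101 stand xy -0.037 0.0036 q [ 0.533  0.213 -0.335  0.008 -1.029 -0.382]
```

```bash
python3 -m handwheel '[[[0,0.0003,-0.001,0.0002,0],[0,0.0006,-0.002,0.0003,0],[0,0.0009,-0.003,0.0004,0],[0,0.001,-0.005,0.0006,0],[0,0.001,-0.007,0.0008,0],[0,0.001,-0.009,0.001,0],[0,0.001,-0.011,0.001,0],[0,0.001,-0.013,0.001,0],[0,0.001,-0.013,0.001,0]]]' 25
python3 - <<'E'
from st import *
st()
E
```

```text
t: 21.55
eef_pos: [0.549, 0.0839, 0.1334]
ee_rot: [-3.133, -0.003, -2.986]
force: [-0.2, -2.0, 6.2]
width: 0.0099
t 21.55 tcp [0.549  0.0839 0.1334] yaw [-1.7950e+02 -1.7000e-01 -1.7109e+02] F [-0.17 -2.04  6.17] M [-0.489 -0.122  0.051] w 0.0099 stand xy -0.0234 0.0028 q [ 0.51   0.212 -0.338  0.008 -1.026 -0.359]
```

```bash
python3 -m handwheel '[[[0,0,-0.003,0,0],[0,0,-0.006,-0.0002,0],[0,0,-0.009,-0.0006,0],[0,0,-0.011,-0.001,0],[0,0,-0.012,-0.0015,0],[0,0,-0.012,-0.002,0],[0,0,-0.012,-0.002,0],[0,0,-0.012,-0.002,0]]]' 25
python3 - <<'E'
from st import *
st()
b=grab_frame("side"); cv2.imwrite("pics/s13.png",cv2.resize(b[100:250,215:335],None,fx=4,fy=4,interpolation=2))
E
```

```text
t: 22.22
eef_pos: [0.5506, 0.072, 0.1352]
ee_rot: [-3.133, -0.004, -2.986]
force: [-0.0, -0.6, 0.7]
width: 0.0098
t 22.22 tcp [0.5506 0.072  0.1352] yaw [-179.49   -0.21 -171.1 ] F [-0.03 -0.63  0.66] M [-0.083 -0.033 -0.001] w 0.0098 stand xy -0.0114 0.0025 q [ 0.488  0.21  -0.336  0.008 -1.031 -0.337]
```

View pics/s13.png

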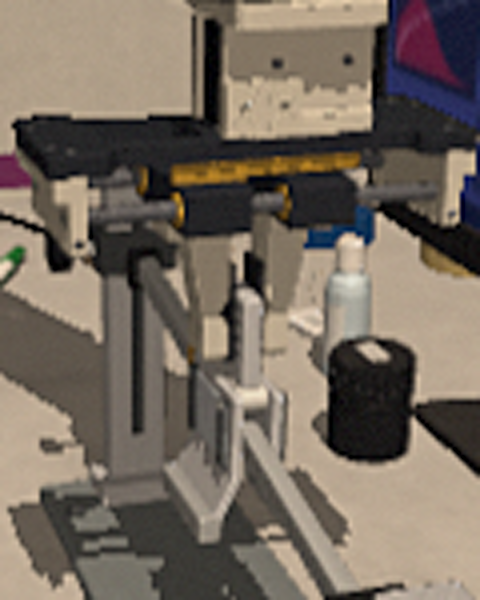

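The orange plunger collar shows free behind the carrier at crop (192,352), and the load is down to about the carrier's own weight. Letting go.

```bash
python3 -m handwheel '[[[0.06,0,0,0,0],[0.06,0,0,0,0],[0.06,0,0,0,0],[0.06,0,0,0,0],[0.06,0,0,0,0],[0.06,0,0,0,0],[0.06,0,0,0,0],[0.06,0,0,0,0],[0.06,0,0,0,0],[0.06,0,0,0,0]]]' 25
python3 - <<'E'
from st import *
st()
b=grab_frame("side"); cv2.imwrite("pics/s14.png",cv2.resize(b[100:300,215:365],None,fx=3,fy=3,interpolation=2))
E
```

```text
t: 23.1
eef_pos: [0.5506, 0.0721, 0.1352]
ee_rot: [-3.133, -0.004, -2.986]
force: [0.2, 1.0, 0.2]
width: 0.0596
t 23.1 tcp [0.5506 0.0721 0.1352] yaw [-179.49   -0.2  -171.09] F [0.24 1.01 0.22] M [ 0.121 -0.054  0.009] w 0.0596 stand xy -0.0114 0.0025 q [ 0.489  0.21  -0.336  0.008 -1.031 -0.337]
```

View pics/s14.png

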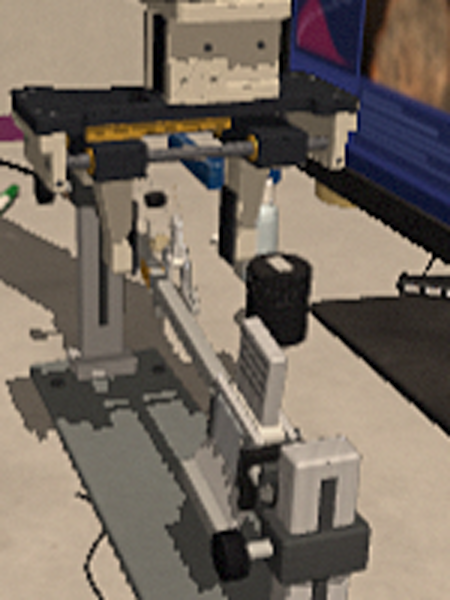

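The carrier has run down and stands at the buffer, at about crop (255,400). I'll lift clear, then check that it is at rest and where it stands.

```bash
python3 -m handwheel '[[[0.06,0,0,-0.01,0],[0.06,0,0,-0.03,0],[0.06,0,0,-0.06,0],[0.06,0,0,-0.09,0],[0.06,0,0.02,-0.11,0],[0.06,0,0.05,-0.12,0],[0.06,0,0.08,-0.12,0],[0.06,0,0.1,-0.12,0],[0.06,0,0.1,-0.12,0],[0.06,0,0.1,-0.12,0],[0.06,0,0.1,-0.12,0],[0.06,0,0.1,-0.12,0]]]' 25
python3 - <<'E'
from st import *
st()
a=grab_frame("side"); t=grab_frame("top"); b=grab_frame("side")
print("diff",np.abs(a.astype(int)-b)[200:320,270:360].max())
f=6; im=cv2.resize(b[205:295,275:345],None,fx=f,fy=f,interpolation=2)
# expected hanging carrier at x=.107: predicted tab top ends
th9=np.radians(9)
def X(xc,lx,h):  # along-bar lx, height h above skid, perpendicular to bar
    x=xc+lx*np.cos(th9)+h*np.sin(th9); zb=.166-.1584*(xc+.112); z=zb-lx*np.sin(th9)+h*np.cos(th9)
    return np.array([*(S+D*x+N*.001),z])
for xc,c in((.097,(0,255,0)),(.107,(0,0,255)),(.117,(255,0,0))):
    for lx in(-.02,.02):
        q=(proj("side",X(xc,lx,.055))-[275,205]+.5)*f; cv2.circle(im,tuple(q.round().astype(int)),3,c,-1)
ft=5; it=cv2.resize(t[140:210,310:400],None,fx=ft,fy=ft,interpolation=2)
for xc,c in((.097,(0,255,0)),(.107,(0,0,255)),(.117,(255,0,0))):
    for lx in(-.02,.02):
        q=(proj("top",X(xc,lx,.055))-[310,140]+.5)*ft; cv2.circle(it,tuple(q.round().astype(int)),2,c,-1)
it=cv2.copyMakeBorder(it,0,im.shape[0]-it.shape[0],0,0,0)
cv2.imwrite("pics/f.png",np.hstack([im,it])[:, :800]); print(im.shape,it.shape)
E
```

```text
t: 24.15
eef_pos: [0.5354, 0.1714, 0.2547]
ee_rot: [-3.133, -0.003, -2.987]
force: [0.5, 0.8, -0.7]
width: 0.0599
t 24.15 tcp [0.5354 0.1714 0.2547] yaw [-179.49   -0.19 -171.12] F [ 0.47  0.8  -0.67] M [ 0.064 -0.052  0.011] w 0.0599 stand xy -0.1119 0.0029 q [ 0.663  0.141 -0.139  0.006 -1.298 -0.509]
diff 18
(540, 420, 3) (540, 450, 3)
```

View pics/f.png

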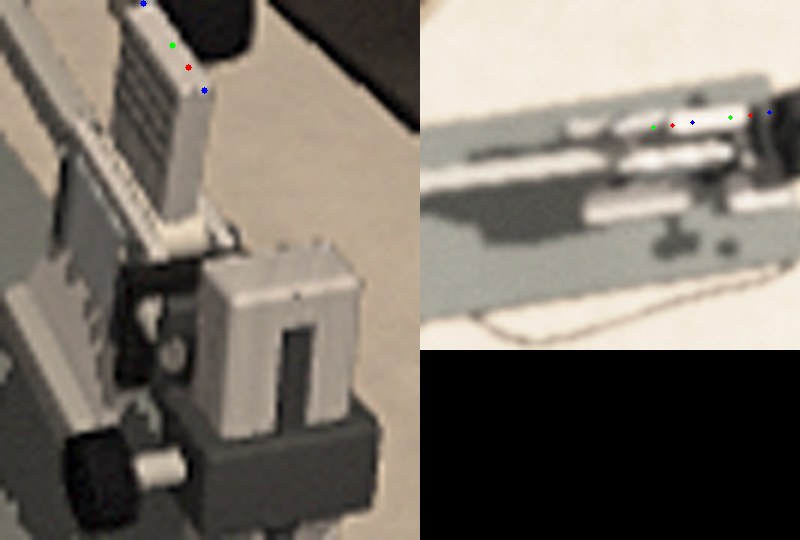

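```bash
python3 -m handwheel '[[[0.06,0,0,0,0],[0.06,0,0,0,0],[0.06,0,0,0,0],[0.06,0,0,0,0],[0.06,0,0,0,0],[0.06,0,0,0,0]]]' 25
python3 - <<'E'
from st import *
b=grab_frame("side"); s0=cv2.imread("pics/side0.png")
cv2.imwrite("pics/f2.png",b)
for k,(r0,r1,c0,c1) in {"can":(183,216,296,319),"weight":(200,222,184,202)}.items():
    print(k,np.abs(b[r0:r1,c0:c1].astype(int)-s0[r0:r1,c0:c1]).mean().round(1))
st()
E
```

```text
t: 24.8
eef_pos: [0.5355, 0.1712, 0.2545]
ee_rot: [-3.133, -0.004, -2.987]
force: [0.5, -0.8, -0.4]
width: 0.0598
can 18.6
weight 3.1
t 24.85 tcp [0.5355 0.1713 0.2545] yaw [-179.49   -0.2  -171.15] F [-0.35  0.57  0.83] M [ 0.093 -0.047  0.043] w 0.0599 stand xy -0.1118 0.003 q [ 0.662  0.142 -0.139  0.006 -1.297 -0.51 ]
```

View pics/f2.png

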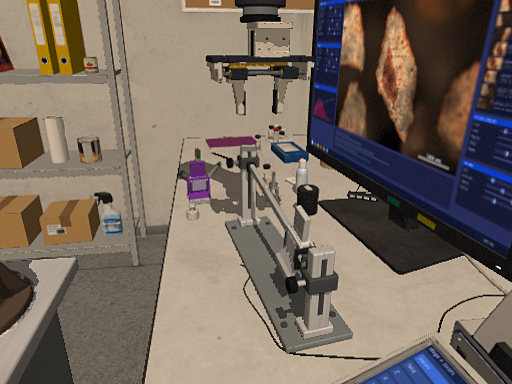

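The carrier hangs at the buffer, tab at about (300,222). The can (307,198) and the weight (193,213) stand where they did; the can patch differs only because the tab now covers part of it. Handing in.

```bash
python3 -c "
from station import arm
print(arm.job_done())"
```

```text
the job is handed in; nothing more can be done
None
```

I gripped the larger grey carrier by its tab and set it on the upper end of the bar. I slid it over the plunger with about 8–12 N on the bar and let go about 49 mm past it. It ran down to the buffer by itself, and I handed the job in at about 25 s.

**Last checks:**
- The top view puts the skid centre at about +106 mm. The side view reads up to about +117 mm. The two disagree by about 1 cm, but both are inside 97–125 mm.
- Two side views taken 0.1 s apart, before hand-in, showed no movement beyond image noise.
- The plunger collar is free behind the carrier, and the gripper is clear of everything.
- The can and the weight look unmoved in the side view. I did not check the vial again at the end; the arm never went near it.

**What went wrong or could not be checked:**
- **Shallow first grip:** the visible finger tips sit about 34 mm behind the reported TCP, so the first grip caught only the tab's top edge. I set the carrier back down and gripped it deeper.
- **Side contact:** on the way down one slot wall touched the bar (about 4.7 N). A sideways shift of about 2.5 mm freed it.
- **Plunger travel:** I judged that it was pressed in from the heights, forces and moments, because it could not be seen under the skid.

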